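# Sort four reagent bottles back into their colour-coded spill cups

### The job

The four capped reagent bottles were put back in each other's spill cups; change them round until every bottle stands upright on the floor of the cup whose collar has the colour of its cap, and the plain white spare cup is empty again. Stand a bottle down only in the cups, never on the bench (the spare cup is there for parking one on the way), let no bottle fall over, and leave the glass beaker where it stands.

Things in the scene. Friction and masses are not known exactly. Their poses are not given: they have to be found in the camera images.
- red_bottle: white reagent bottle with a red screw cap: body 40 mm in diameter up to 71 mm, cap 22 mm in diameter, 86 mm high in all. Origin: centre of its underside, z up along its axis; loose, about 0.05 to 0.14 kg. It starts upright in a cup of another colour.
- blue_bottle: white reagent bottle with a blue screw cap: body 34 mm in diameter up to 60 mm, cap 19 mm in diameter, 74 mm high in all. Origin: centre of its underside, z up along its axis; loose, about 0.05 to 0.14 kg. It starts upright in a cup of another colour.
- black_bottle: brown (amber) reagent bottle with a black screw cap: body 36 mm in diameter up to 64 mm, cap 20 mm in diameter, 79 mm high in all. Origin: centre of its underside, z up along its axis; loose, about 0.05 to 0.14 kg. It starts upright in a cup of another colour.
- green_bottle: white reagent bottle with a green screw cap and a thin green band: body 38 mm in diameter up to 55 mm, then a sloping shoulder, cap 21 mm in diameter, 82 mm high in all. Origin: centre of its underside, z up along its axis; loose, about 0.05 to 0.14 kg. It starts upright in a cup of another colour.
- red_cup: low round spill cup, white with a red collar and a red tab, fixed; foot 72 mm across, rim 72 mm across and 27 mm high. Inside a self-centring cone, 60 mm across at the mouth, about 48 mm at its flat floor 6 mm above the bench: one bottle fits. A flat tab reaches 50 mm from the axis at -x. Origin: on the axis at bench level, z up. Home of the red-capped bottle.
- blue_cup: low round spill cup, white with a blue collar and a blue tab, fixed; foot 72 mm across, rim 72 mm across and 27 mm high. Inside a self-centring cone, 60 mm across at the mouth, about 48 mm at its flat floor 6 mm above the bench: one bottle fits. A flat tab reaches 50 mm from the axis at -x. Origin: on the axis at bench level, z up. Home of the blue-capped bottle.
- black_cup: low round spill cup, white with a black collar and a black tab, fixed; foot 72 mm across, rim 72 mm across and 27 mm high. Inside a self-centring cone, 60 mm across at the mouth, about 48 mm at its flat floor 6 mm above the bench: one bottle fits. A flat tab reaches 50 mm from the axis at -x. Origin: on the axis at bench level, z up. Home of the black-capped bottle.
- green_cup: low round spill cup, white with a green collar and a green tab, fixed; foot 72 mm across, rim 72 mm across and 27 mm high. Inside a self-centring cone, 60 mm across at the mouth, about 48 mm at its flat floor 6 mm above the bench: one bottle fits. A flat tab reaches 50 mm from the axis at -x. Origin: on the axis at bench level, z up. Home of the green-capped bottle.
- plain_cup: low round spill cup, all white (collar and tab too), fixed; foot 72 mm across, rim 72 mm across and 27 mm high. Inside a self-centring cone, 60 mm across at the mouth, about 48 mm at its flat floor 6 mm above the bench: one bottle fits. A flat tab reaches 50 mm from the axis at -x. Origin: on the axis at bench level, z up. The spare; it starts empty.
- glass_beaker: empty clear beaker, 62 mm across and 76 mm high, loose, standing among the cups; not to be disturbed. Origin: centre of its underside. (A yellow tape roll, 63 mm across, 19 mm high, also lies among the cups.)
Things that resemble listed ones, but are neither listed nor needed, are in the scene too. Leave any pink, purple or yellow look-alike of the blue_bottle alone.

How it is judged:
At the end, for the whole second after the job is handed in: Each bottle is at rest in the cup of its cap's colour: its axis within 10 mm of the cup's, its underside less than 10 mm above the bench (the floor is at 6 mm), upright within 7 degrees. So the plain cup is empty. The beaker is within 30 mm of where it stood (horizontal distance between red_bottle and red_cup below 0.01 m and z of red_bottle in the frame of red_cup below 0.01 m and angle between each of red_bottle, blue_bottle, black_bottle, green_bottle's own z axis and vertical below 0.12 rad and linear speed of each of red_bottle, blue_bottle, black_bottle, green_bottle below 0.02 m/s and horizontal distance between blue_bottle and blue_cup below 0.01 m and z of blue_bottle in the frame of blue_cup below 0.01 m and horizontal distance between black_bottle and black_cup below 0.01 m and z of black_bottle in the frame of black_cup below 0.01 m and horizontal distance between green_bottle and green_cup below 0.01 m and z of green_bottle in the frame of green_cup below 0.01 m and distance of glass_beaker from where it was at the start of the episode below 0.03 m); the robot touches nothing.
It fails at once if a bottle is stood on the bench (height (world z) of any of red_bottle, blue_bottle, black_bottle, green_bottle below 0.003 m).
It fails at once if a bottle falls over (angle between any of red_bottle, blue_bottle, black_bottle, green_bottle's own z axis and vertical above 0.8 rad).
It fails at once if the glass beaker is pushed away or tipped (distance of glass_beaker from where it was at the start of the episode above 0.03 m or angle between glass_beaker's own z axis and vertical above 0.4 rad).
It also fails if it takes over 115 s, if anything falls off the work surface, if the arm or the gripper's body presses on something with over 40 N, if the wrist force passes 120 N, or if a joint passes its speed limit or range.

### The arm

A 6-joint arm with a two-finger parallel gripper is mounted at the origin on a cart in front of the work surface, level with it; the furniture and walls round the work are solid. World frame = base frame: x ahead of the robot, y to its left, z up, the work surface at z = 0. Lengths are in m, angles in rad, forces in N, time in s.
With the tool pointing down it reaches from about 0.325 to 0.9 m from the base axis. Payload 6.1 kg.
Tool frame: the origin (TCP) lies at the very end of the fingers, on their centre line; the grasp point (between the pads) lies 19 mm behind it; z points along the fingers, y is the direction in which the jaws open and shut (so a half turn about z gives the same grasp; the last joint's range is limited). The gripper opens to 85 mm and grips with 20 to 120 N. Pads are 22 mm wide; open, the fingers measure 114 mm over their backs; the gripper's body (76 mm by 85 mm) begins 54 mm behind the grasp point. The pads swing forward as they close: fully open they stand 13 mm farther back than shut.
Start: joints at [1.048, 0.22, 1.526, -0, 1.395, -0.126], TCP at [0.242, 0.576, 0.231] pointing down, gripper open.
Joint ranges: [-2.98, 2.98], [-0.91, 2.08], [0.09, 2.57], [-1.24, 4.39], [0.2, 2.65], [-2.68, 2.68]. Speed limits (rad/s): [2.57, 2.57, 3.01, 3.14, 3.14, 3.14].

### API

Orientations are given as [roll, pitch, yaw] about the fixed x, y, z axes, in that order (R = Rz(yaw) Ry(pitch) Rx(roll)).
In Python, from bench import monitor, optics, job, spotter gives the robot as it stands.
- The arm moves only by the tool carry_out, never from a script. Its argument "plan" is a list of rows, each an object of numbers: "dx", "dy", "dz": the shift along the tool's x, y, z in m; "rx", "ry", "rz": the turn, a rotation vector about the tool's x, y, z in degrees; "grip": the finger opening in m, from 0 to 0.0854. In form: [{"dx": .., "dy": .., "dz": .., "rx": .., "ry": .., "rz": .., "grip": ..}, ...]. A call has 1 to 20 rows; each row is the pose to reach, as a shift and turn from the pose commanded when the call began, along the tool's axes at that moment; what a row does not reach only later rows make up. A row lasts 1/12 s, in which the tool goes at most 41.7 mm and 7.16 degrees, less where a joint would pass 70% of its speed; a pose out of reach is approached as far as the arm can. A call with a gripper value outside its range is refused whole. The fingers move at their own pace and stop on an object; "grip_force" is the grip in N (left out, the last holds). Time passes only in rows, so rows that repeat a pose let the fingers close. It gives the time, the measured TCP pose, the force and the opening at its end, in the units of the state.
- monitor.read_state(): the state, without advancing time (a new reading comes with each control period).
- optics.capture(name): name is "side" or "top" or "wrist"; returns the picture (400x640x3 uint8, blue, green, red); there is no depth.
- optics.camera_info(name): a dict with "vfov" (degrees; the focal length in pixels is half the picture's height over the tangent of half this angle, whatever the lens; pixels are square), "cx", "cy" (the principal point, pixels), "position" and "attitude" of the camera in the world. Camera axes: x right, y up, looking along -z (the intrinsics and any distortion apply to the point x, -y, -z); pixel columns grow to the right and rows downward; lengths in m; the calibration is good to about 2 mm. A picture is of the moment at which its call begins: read the wrist's pose just before it. camera_info takes no time and is no camera call; for the wrist camera it gives the pose at the moment of the call.
- job.close_job(): hands the job in, once; it reports no verdict.
Trained networks look in the newest picture that a camera, given by its name, has taken for a name from the list of things; names that differ only in an ending like _2 or _b are one class to them, and where a whole thing is asked for, a point or a joint stands for the part that bears it (a point fixed in the world has none). Each returns a list of dicts, best first, with "confidence" (0 to 1); they miss things now and then, are a little off and sometimes report something else, mostly with a low value. They report only what shows in the picture. A call takes as long as a camera call. They do not tell look-alikes from the thing itself.
- spotter.look_for(name, camera): "extent" ([left, top, width, height] as shares, 0 to 1, of the picture: columns of its width, rows of its height, round what is visible of it).
The state is a dict: "time_s": time; "q": joint angles; "joint_velocities": joint speeds; "joint_torque": joint torques, N m; "eef_pos": TCP position; "ee_rot": TCP orientation; "contact_force": force on the tool from outside, world axes, zero at the start; "wrist_torque": the same for the moment, N m; "opening": finger opening in m.
Only numpy, scipy, OpenCV 4.12 (cv2) and the standard library are available. Lean on these libraries where they do the work, as an engineer would, in place of code of your own. Each camera call takes 0.05 s, during which the arm holds its last target.

## Working session

There is one attempt and no reset: what is moved stays moved. The work goes in short steps, Python scripts to look and compute and a tool call to move; the robot and the scene stay as the last step left them, time stands still between calls to the robot, and variables do not carry over. Pictures are saved under pics/ and viewed, and the job is handed in when it is done.

Besides the shell and the picture viewer there is one more tool, called after ">>>" in YAML: its name, and indented under it one key for each argument. carry_out: Moves the arm, as the interface text tells. Its arguments: {"type":"object","properties":{"plan":{"type":"array"},"grip_force":{"type":"number"}},"required":["plan"]}

```bash
ls; mkdir -p pics; python3 - <<'E'
from bench import monitor, optics
import cv2
s=monitor.read_state(); print(s)
for n in ["side","top","wrist"]:
    i=optics.camera_info(n); print(n,i)
    cv2.imwrite(f"pics/{n}0.png",optics.capture(n))
E
```

```text
pics
{'time_s': 0.0, 'q': array([ 1.04786523e+00,  2.21253429e-01,  1.52766898e+00,  1.22519173e-05,
        1.39471625e+00, -1.26081037e-01]), 'joint_velocities': array([-7.06688208e-04, -1.29955909e-04, -4.94596996e-06, -1.31980651e-03,
        1.54751706e-03,  1.12210431e-06]), 'joint_torque': array([-8.58342464e-04, -4.96903932e+01, -3.89388943e+01, -3.53779342e-04,
        1.12513141e-02,  7.53932852e-06]), 'eef_pos': array([0.24123898, 0.57587331, 0.23015173]), 'ee_rot': array([-3.13956441e+00, -2.69241187e-04,  2.74474016e+00]), 'contact_force': array([-0.30096276, -1.09716724,  0.21677385]), 'wrist_torque': array([ 0.00134858,  0.05178073, -0.02668575]), 'opening': 0.08552579992665621}
side {'vfov': 55.61365911788528, 'cx': 317.3219256378326, 'cy': 200.35735233247954, 'position': array([ 0.36926033, -0.72670773,  0.58567205]), 'attitude': array([ 0.93940185, -0.0024466 , -0.1774696 ])}
top {'vfov': 52.94139452750599, 'cx': 316.371378274719, 'cy': 202.89613790682463, 'position': array([0.41514006, 0.01032906, 1.05217652]), 'attitude': array([ 0.06422886, -0.0243214 , -1.55045361])}
wrist {'vfov': 70.77885378763926, 'cx': 321.5002863218321, 'cy': 199.8073247971297, 'position': array([0.1765746 , 0.6038981 , 0.37354972]), 'attitude': array([-0.28592618,  0.00261683,  1.17464032])}
```

View pics/top0.png

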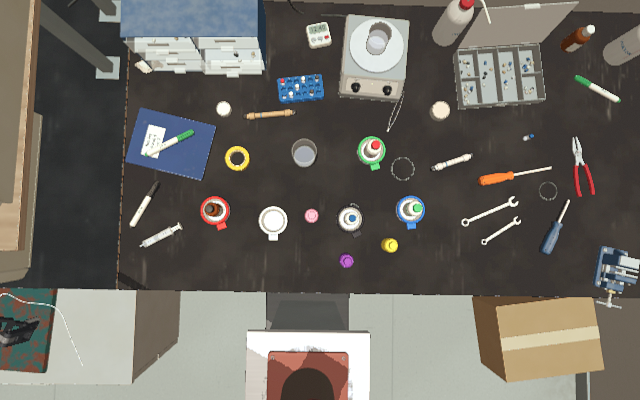

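View pics/side0.png

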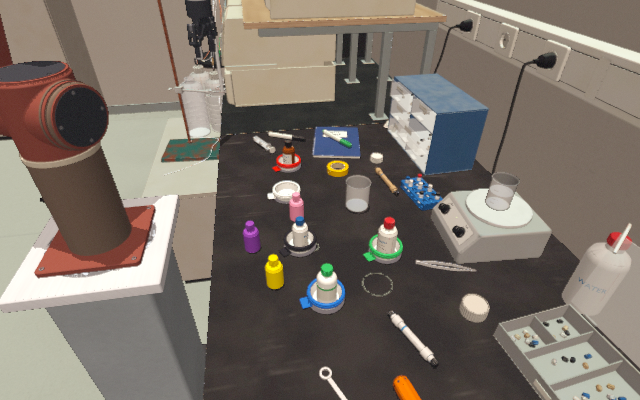

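View pics/wrist0.png

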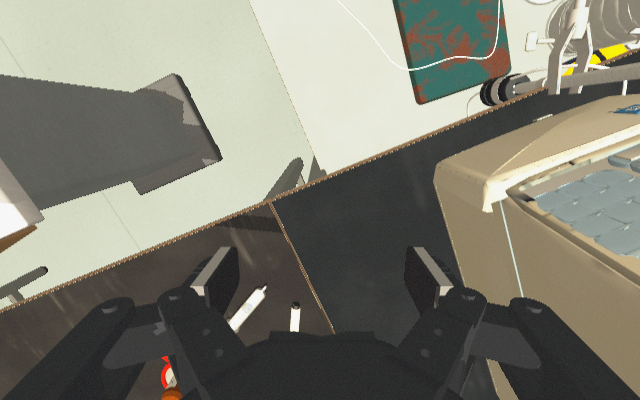

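```bash
cat > h.py <<'E'
import numpy as np, cv2
from scipy.spatial.transform import Rotation as Ro
from bench import monitor, optics, spotter
def cam(n):
    i=optics.camera_info(n); f=200/np.tan(np.radians(i['vfov'])/2)
    return f,i['cx'],i['cy'],np.array(i['position']),Ro.from_euler('xyz',i['attitude']).as_matrix()
def ray(n,u,v,c=None):
    f,cx,cy,p,R=c or cam(n); d=R@np.array([(u-cx)/f,-(v-cy)/f,-1]); return p,d
def atz(n,u,v,z,c=None):
    p,d=ray(n,u,v,c); return p+d*(z-p[2])/d[2]
def proj(n,X,c=None):
    f,cx,cy,p,R=c or cam(n); q=R.T@(np.array(X)-p); return np.array([cx+f*q[0]/-q[2],cy-f*q[1]/-q[2]])
def tri(rays):
    A=0;b=0
    for p,d in rays:
        d=d/np.linalg.norm(d);M=np.eye(3)-np.outer(d,d);A=A+M;b=b+M@p
    X=np.linalg.solve(A,b);return X,[np.linalg.norm((np.eye(3)-np.outer(d,d)/(d@d))@(X-p)) for p,d in rays]
E
python3 - <<'E'
from h import *
print({k:v for k,v in optics.camera_info('top').items()}.keys())
t=cv2.imread('pics/top0.png');s=cv2.imread('pics/side0.png')
a=t[120:280,180:440]; cv2.imwrite('pics/topc.png',cv2.resize(a,None,fx=3,fy=3,interpolation=cv2.INTER_CUBIC))
a=s[130:320,230:430]; cv2.imwrite('pics/sidec.png',cv2.resize(a,None,fx=3.1,fy=3.1,interpolation=cv2.INTER_CUBIC))
E
```

```text
dict_keys(['vfov', 'cx', 'cy', 'position', 'attitude'])
```

View pics/topc.png

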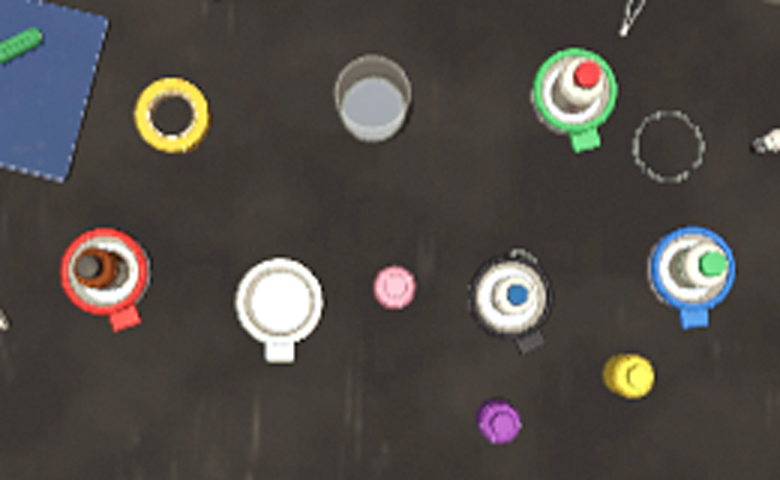

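View pics/sidec.png

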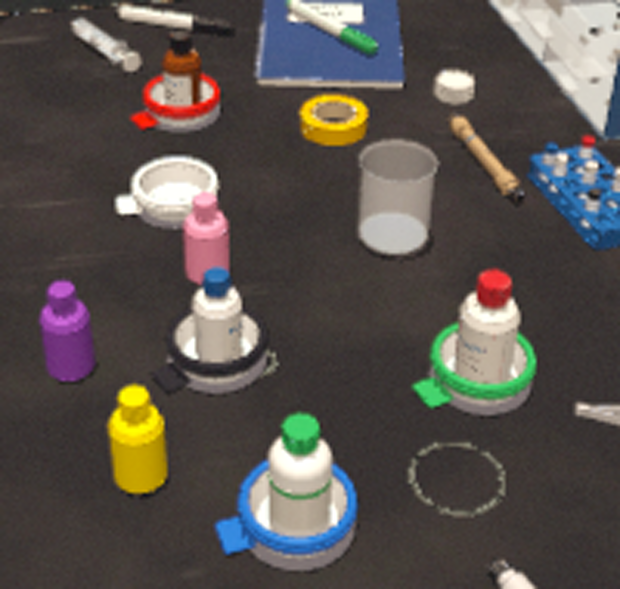

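```bash
python3 - <<'E'
from h import *
T=lambda x,y:(180+(x+.5)/3-.5,120+(y+.5)/3-.5)
S=lambda x,y:(230+(x+.5)/3.1-.5,130+(y+.5)/3.1-.5)
ct,cs=cam('top'),cam('side')
rim={'red':((105,270),(182,97)),'plain':((279,299),(175,186)),'black':((511,297),(219,344)),'green':((575,90),(483,359)),'blue':((692,267),(298,503))}
cap={'red':((588,75),(494,279),.092,'green'),'blue':((517,294),(216,276),.080,'black'),'black':((91,266),(180,40),.085,'red'),'green':((713,262),(300,426),.088,'blue')}
for k,(a,b) in rim.items():
    X,r=tri([ray('top',*T(*a),ct),ray('side',*S(*b),cs)])
    print(k,'top',atz('top',*T(*a),.027,ct).round(4),'side',atz('side',*S(*b),.025,cs).round(4),'tri',X.round(4),np.round(r,4))
for k,(a,b,z,c) in cap.items():
    X,r=tri([ray('top',*T(*a),ct),ray('side',*S(*b),cs)])
    print(k,c,'top',atz('top',*T(*a),z,ct).round(4),'tri',X.round(4),np.round(r,4))
for k,p,z in [('beaker',(373,84),.076),('pink',(396,287),.074),('purple',(503,424),.074),('yellow',(637,377),.074)]:
    print(k,atz('top',*T(*p),z,ct).round(4))
E
```

```text
red top [0.4587 0.2447 0.027 ] side [0.4571 0.2342 0.025 ] tri [0.4587 0.2469 0.0175] [0.0004 0.0004]
plain top [0.4372 0.0971 0.027 ] side [0.4343 0.0883 0.025 ] tri [0.4362 0.0979 0.0183] [0.0012 0.0012]
black top [ 0.4431 -0.1001  0.027 ] side [ 0.443  -0.1127  0.025 ] tri [ 0.4439 -0.1014  0.0148] [0.0005 0.0005]
green top [ 0.6228 -0.1528  0.027 ] side [ 0.6216 -0.1599  0.025 ] tri [ 0.6243 -0.154   0.0192] [0.0001 0.0001]
blue top [ 0.472  -0.2551  0.027 ] side [ 0.4701 -0.2625  0.025 ] tri [ 0.4719 -0.2572  0.0185] [0.0006 0.0006]
red green top [ 0.6222 -0.1528  0.092 ] tri [ 0.6232 -0.1532  0.0909] [0.0008 0.0008]
blue black top [ 0.4442 -0.0992  0.08  ] tri [ 0.4441 -0.0996  0.0761] [0.0001 0.0001]
black red top [0.4592 0.2427 0.085 ] tri [0.4591 0.244  0.0796] [0.0003 0.0003]
green blue top [ 0.473  -0.2563  0.088 ] tri [ 0.4723 -0.2569  0.0855] [0.0009 0.0009]
beaker [0.6136 0.021  0.076 ]
pink [ 0.4479 -0.0013  0.074 ]
purple [ 0.3391 -0.0901  0.074 ]
yellow [ 0.379  -0.1985  0.074 ]
```

>>> carry_out:
  plan:
    - {"dx": -0.448, "dy": -0.545, "dz": 0.07, "rz": 67.3}
    - {"dx": -0.448, "dy": -0.545, "dz": 0.07, "rz": 67.3}
    - {"dx": -0.448, "dy": -0.545, "dz": 0.07, "rz": 67.3}
    - {"dx": -0.448, "dy": -0.545, "dz": 0.07, "rz": 67.3}
    - {"dx": -0.448, "dy": -0.545, "dz": 0.07, "rz": 67.3}
    - {"dx": -0.448, "dy": -0.545, "dz": 0.07, "rz": 67.3}
    - {"dx": -0.448, "dy": -0.545, "dz": 0.07, "rz": 67.3}
    - {"dx": -0.448, "dy": -0.545, "dz": 0.07, "rz": 67.3}
    - {"dx": -0.448, "dy": -0.545, "dz": 0.07, "rz": 67.3}
    - {"dx": -0.448, "dy": -0.545, "dz": 0.07, "rz": 67.3}
    - {"dx": -0.448, "dy": -0.545, "dz": 0.07, "rz": 67.3}
    - {"dx": -0.448, "dy": -0.545, "dz": 0.07, "rz": 67.3}
    - {"dx": -0.448, "dy": -0.545, "dz": 0.07, "rz": 67.3}
    - {"dx": -0.448, "dy": -0.545, "dz": 0.07, "rz": 67.3}
    - {"dx": -0.448, "dy": -0.545, "dz": 0.07, "rz": 67.3}
    - {"dx": -0.448, "dy": -0.545, "dz": 0.07, "rz": 67.3}
    - {"dx": -0.448, "dy": -0.545, "dz": 0.07, "rz": 67.3}
    - {"dx": -0.448, "dy": -0.545, "dz": 0.07, "rz": 67.3}
    - {"dx": -0.448, "dy": -0.545, "dz": 0.07, "rz": 67.3}
    - {"dx": -0.448, "dy": -0.545, "dz": 0.07, "rz": 67.3}

```text
invalid input at $.plan[0]: expected keys dx, dy, dz, rx, ry, rz, grip
```

```bash
python3 - <<'E'
from h import *
s=monitor.read_state(); print(s['time_s'],s['eef_pos'],s['ee_rot'],s['q'],s['contact_force'],s['opening'])
c=cam('wrist'); print(c)
cv2.imwrite("pics/w1.png",optics.capture('wrist'))
for n,x in dict(redcup=(.459,.2445,.027),plaincup=(.437,.097,.027),blackcup=(.4435,-.1,.027),greencup=(.6228,-.153,.027),bluecup=(.4725,-.2555,.027),bluecap=(.444,-.0995,.08)).items(): print(n,proj('wrist',x,c))
E
```

```text
0.15 [0.24132225 0.5760307  0.23043557] [-3.14010769e+00 -1.73568233e-04  2.74479832e+00] [ 1.04789002e+00  2.21057289e-01  1.52736215e+00 -1.48157124e-05
  1.39466822e+00 -1.26109491e-01] [0.26754715 0.02978959 0.09953257] 0.08521055100438753
(np.float64(281.53735246236437), 321.5002863218321, 199.8073247971297, array([0.17659712, 0.60393712, 0.3736868 ]), array([[ 0.38587301, -0.88534658, -0.25935198],
       [ 0.92254886,  0.36958752,  0.11094444],
       [-0.00237103, -0.28207534,  0.95938933]]))
redcup [181.40039076 379.87177522]
plaincup [ 95.49224521 397.28000884]
blackcup [  1.4354903  433.68070214]
greencup [ 43.66382495 504.98522472]
bluecup [-56.63627232 468.58243537]
bluecap [-36.0848086  471.32719277]
```

View pics/w1.png

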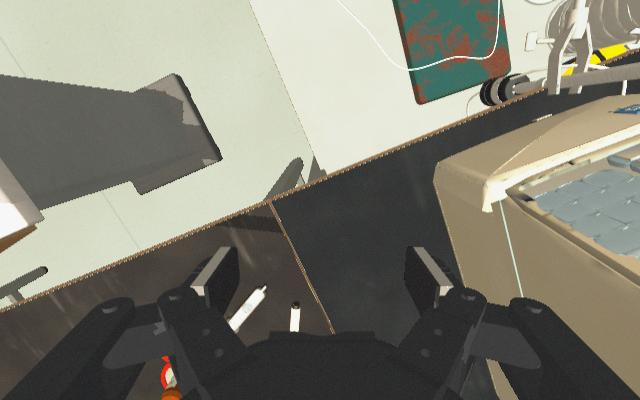

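>>> carry_out:
  plan:
    - {"dx": -0.448, "dy": -0.545, "dz": 0.07, "rx": 0, "ry": 0, "rz": 67.3, "grip": 0.085}
    - {"dx": -0.448, "dy": -0.545, "dz": 0.07, "rx": 0, "ry": 0, "rz": 67.3, "grip": 0.085}
    - {"dx": -0.448, "dy": -0.545, "dz": 0.07, "rx": 0, "ry": 0, "rz": 67.3, "grip": 0.085}
    - {"dx": -0.448, "dy": -0.545, "dz": 0.07, "rx": 0, "ry": 0, "rz": 67.3, "grip": 0.085}
    - {"dx": -0.448, "dy": -0.545, "dz": 0.07, "rx": 0, "ry": 0, "rz": 67.3, "grip": 0.085}
    - {"dx": -0.448, "dy": -0.545, "dz": 0.07, "rx": 0, "ry": 0, "rz": 67.3, "grip": 0.085}
    - {"dx": -0.448, "dy": -0.545, "dz": 0.07, "rx": 0, "ry": 0, "rz": 67.3, "grip": 0.085}
    - {"dx": -0.448, "dy": -0.545, "dz": 0.07, "rx": 0, "ry": 0, "rz": 67.3, "grip": 0.085}
    - {"dx": -0.448, "dy": -0.545, "dz": 0.07, "rx": 0, "ry": 0, "rz": 67.3, "grip": 0.085}
    - {"dx": -0.448, "dy": -0.545, "dz": 0.07, "rx": 0, "ry": 0, "rz": 67.3, "grip": 0.085}
    - {"dx": -0.448, "dy": -0.545, "dz": 0.07, "rx": 0, "ry": 0, "rz": 67.3, "grip": 0.085}
    - {"dx": -0.448, "dy": -0.545, "dz": 0.07, "rx": 0, "ry": 0, "rz": 67.3, "grip": 0.085}
    - {"dx": -0.448, "dy": -0.545, "dz": 0.07, "rx": 0, "ry": 0, "rz": 67.3, "grip": 0.085}
    - {"dx": -0.448, "dy": -0.545, "dz": 0.07, "rx": 0, "ry": 0, "rz": 67.3, "grip": 0.085}
    - {"dx": -0.448, "dy": -0.545, "dz": 0.07, "rx": 0, "ry": 0, "rz": 67.3, "grip": 0.085}
    - {"dx": -0.448, "dy": -0.545, "dz": 0.07, "rx": 0, "ry": 0, "rz": 67.3, "grip": 0.085}
    - {"dx": -0.448, "dy": -0.545, "dz": 0.07, "rx": 0, "ry": 0, "rz": 67.3, "grip": 0.085}
    - {"dx": -0.448, "dy": -0.545, "dz": 0.07, "rx": 0, "ry": 0, "rz": 67.3, "grip": 0.085}
    - {"dx": -0.448, "dy": -0.545, "dz": 0.07, "rx": 0, "ry": 0, "rz": 67.3, "grip": 0.085}
    - {"dx": -0.448, "dy": -0.545, "dz": 0.07, "rx": 0, "ry": 0, "rz": 67.3, "grip": 0.085}

```text
time_s: 1.87
eef_pos: [0.4437, -0.0992, 0.161]
ee_rot: [-3.141, -0.001, 1.569]
contact_force: [-0.4, 0.7, -1.0]
opening: 0.0847
```

```bash
python3 - <<'E'
from h import *
s=monitor.read_state(); print(s['time_s'],s['eef_pos'],s['ee_rot'],s['q'],s['contact_force'],s['opening'])
c=cam('wrist')
cv2.imwrite("pics/w1.png",optics.capture('wrist'))
for n,x in dict(redcup=(.459,.2445,.027),plaincup=(.437,.097,.027),blackcup=(.4435,-.1,.027),greencup=(.6228,-.153,.027),bluecup=(.4725,-.2555,.027),bluecap=(.444,-.0995,.08),pink=(.448,-.001,.074)).items(): print(n,proj('wrist',x,c))
E
```

```text
1.8667 [ 0.44365479 -0.09919346  0.16096022] [-3.14058539e+00 -8.87160969e-04  1.56896626e+00] [-3.94058282e-01 -1.32230984e-01  2.02743924e+00  4.58493246e-04
  1.24765432e+00 -3.92374530e-01] [-0.37349524  0.70428667 -0.98337647] 0.08472110580189356
redcup [ 341.97019061 -304.31308974]
plaincup [311.68141825 -41.21595142]
blackcup [320.19201099 191.2795277 ]
greencup [487.90265786 239.04956769]
bluecup [345.25400637 319.67691602]
bluecap [320.51774637 206.68108956]
pink [325.54454265  80.44626127]
```

View pics/w1.png

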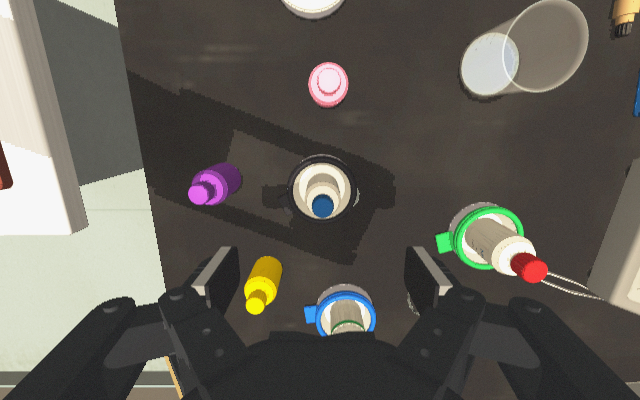

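>>> carry_out:
  plan:
    - {"dx": 0, "dy": 0.001, "dz": 0.03, "rx": 0, "ry": 0, "rz": 0, "grip": 0.07}
    - {"dx": 0, "dy": 0.001, "dz": 0.06, "rx": 0, "ry": 0, "rz": 0, "grip": 0.07}
    - {"dx": 0, "dy": 0.001, "dz": 0.09, "rx": 0, "ry": 0, "rz": 0, "grip": 0.07}
    - {"dx": 0, "dy": 0.001, "dz": 0.115, "rx": 0, "ry": 0, "rz": 0, "grip": 0.07}
    - {"dx": 0, "dy": 0.001, "dz": 0.13, "rx": 0, "ry": 0, "rz": 0, "grip": 0.07}
    - {"dx": 0, "dy": 0.001, "dz": 0.13, "rx": 0, "ry": 0, "rz": 0, "grip": 0.07}
    - {"dx": 0, "dy": 0.001, "dz": 0.13, "rx": 0, "ry": 0, "rz": 0, "grip": 0.02}
    - {"dx": 0, "dy": 0.001, "dz": 0.13, "rx": 0, "ry": 0, "rz": 0, "grip": 0.02}
    - {"dx": 0, "dy": 0.001, "dz": 0.13, "rx": 0, "ry": 0, "rz": 0, "grip": 0.02}
    - {"dx": 0, "dy": 0.001, "dz": 0.13, "rx": 0, "ry": 0, "rz": 0, "grip": 0.02}
    - {"dx": 0, "dy": 0.001, "dz": 0.13, "rx": 0, "ry": 0, "rz": 0, "grip": 0.02}
    - {"dx": 0, "dy": 0.001, "dz": 0.13, "rx": 0, "ry": 0, "rz": 0, "grip": 0.02}
  grip_force: 30

```text
time_s: 2.92
eef_pos: [0.4467, -0.0996, 0.0332]
ee_rot: [3.138, 0.001, 1.57]
contact_force: [-0.2, 3.3, 6.4]
opening: 0.0331
```

```bash
python3 - <<'E'
from h import *
s=monitor.read_state(); print(s['time_s'],s['eef_pos'],s['ee_rot'],s['contact_force'],s['opening'])
i=optics.capture('side');cv2.imwrite("pics/s1.png",cv2.resize(i[100:300,200:440],None,fx=3,fy=3))
E
```

```text
2.9167 [ 0.44665034 -0.09956078  0.03319158] [3.13841119e+00 5.76504944e-04 1.57006203e+00] [-0.21991208  3.28998569  6.39141562] 0.033097031503884496
```

View pics/s1.png

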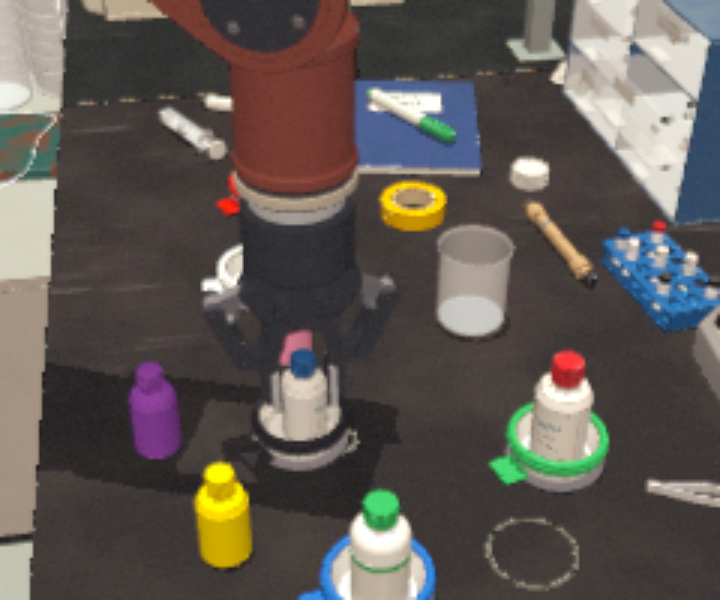

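>>> carry_out:
  plan:
    - {"dx": 0, "dy": 0.001, "dz": -0.02, "rx": 0, "ry": 0, "rz": 0, "grip": 0.02}
    - {"dx": 0, "dy": 0, "dz": -0.05, "rx": 0, "ry": 0, "rz": 0, "grip": 0.02}
    - {"dx": 0, "dy": 0, "dz": -0.08, "rx": 0, "ry": 0, "rz": 0, "grip": 0.02}
    - {"dx": 0, "dy": 0, "dz": -0.1, "rx": 0, "ry": 0, "rz": 0, "grip": 0.02}
    - {"dx": 0.02, "dy": -0.001, "dz": -0.1, "rx": 0, "ry": 0, "rz": 0, "grip": 0.02}
    - {"dx": 0.055, "dy": -0.002, "dz": -0.1, "rx": 0, "ry": 0, "rz": 0, "grip": 0.02}
    - {"dx": 0.09, "dy": -0.004, "dz": -0.1, "rx": 0, "ry": 0, "rz": 0, "grip": 0.02}
    - {"dx": 0.125, "dy": -0.006, "dz": -0.1, "rx": 0, "ry": 0, "rz": 0, "grip": 0.02}
    - {"dx": 0.16, "dy": -0.0075, "dz": -0.1, "rx": 0, "ry": 0, "rz": 0, "grip": 0.02}
    - {"dx": 0.185, "dy": -0.0075, "dz": -0.1, "rx": 0, "ry": 0, "rz": 0, "grip": 0.02}
    - {"dx": 0.196, "dy": -0.0075, "dz": -0.1, "rx": 0, "ry": 0, "rz": 0, "grip": 0.02}
    - {"dx": 0.196, "dy": -0.0075, "dz": -0.1, "rx": 0, "ry": 0, "rz": 0, "grip": 0.02}
    - {"dx": 0.196, "dy": -0.0075, "dz": -0.1, "rx": 0, "ry": 0, "rz": 0, "grip": 0.02}

```text
time_s: 4.05
eef_pos: [0.4379, 0.0965, 0.1316]
ee_rot: [3.141, 0.001, 1.572]
contact_force: [-0.4, -0.4, -0.8]
opening: 0.033
```

```bash
python3 - <<'E'
from h import *
s=monitor.read_state(); print(s['time_s'],s['eef_pos'],s['ee_rot'],s['contact_force'],s['opening'])
i=optics.capture('side');cv2.imwrite("pics/s2.png",cv2.resize(i[80:280,200:440],None,fx=3,fy=3))
c=cam('wrist');i=optics.capture('wrist');cv2.imwrite("pics/w2.png",i)
print(proj('wrist',(.437,.097,.027),c))
E
```

```text
4.05 [0.43786466 0.09652211 0.13161758] [3.14105203e+00 6.43122890e-04 1.57186066e+00] [-0.44710881 -0.41090574 -0.76241895] 0.03296346378713043
[319.03100676 197.17053703]
```

View pics/s2.png

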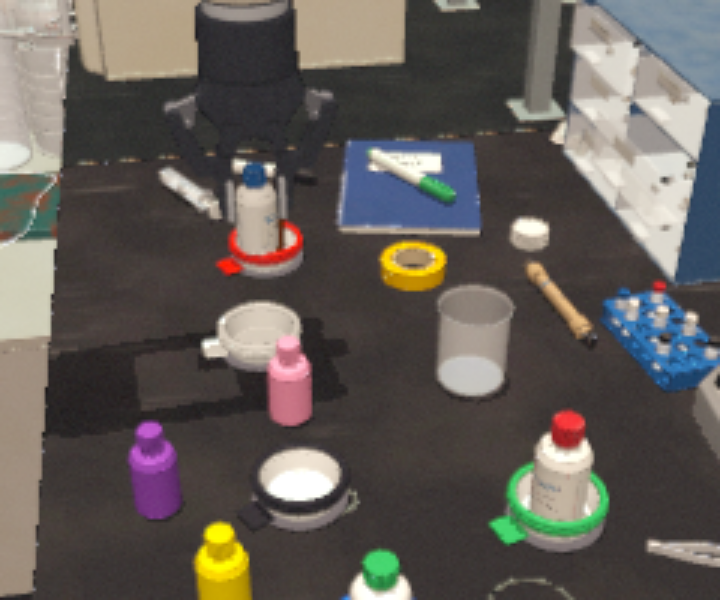

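View pics/w2.png

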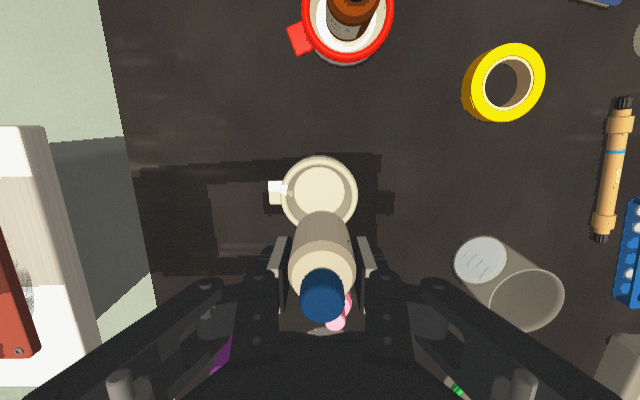

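>>> carry_out:
  plan:
    - {"dx": 0.001, "dy": -0.001, "dz": 0.03, "rx": 0, "ry": 0, "rz": 0, "grip": 0.02}
    - {"dx": 0.001, "dy": -0.001, "dz": 0.06, "rx": 0, "ry": 0, "rz": 0, "grip": 0.02}
    - {"dx": 0.001, "dy": -0.001, "dz": 0.085, "rx": 0, "ry": 0, "rz": 0, "grip": 0.02}
    - {"dx": 0.001, "dy": -0.001, "dz": 0.094, "rx": 0, "ry": 0, "rz": 0, "grip": 0.02}
    - {"dx": 0.001, "dy": -0.001, "dz": 0.097, "rx": 0, "ry": 0, "rz": 0, "grip": 0.02}
    - {"dx": 0.001, "dy": -0.001, "dz": 0.097, "rx": 0, "ry": 0, "rz": 0, "grip": 0.02}
    - {"dx": 0.001, "dy": -0.001, "dz": 0.097, "rx": 0, "ry": 0, "rz": 0, "grip": 0.04}
    - {"dx": 0.001, "dy": -0.001, "dz": 0.097, "rx": 0, "ry": 0, "rz": 0, "grip": 0.07}
    - {"dx": 0.001, "dy": -0.001, "dz": 0.097, "rx": 0, "ry": 0, "rz": 0, "grip": 0.07}
    - {"dx": 0.001, "dy": -0.001, "dz": 0.097, "rx": 0, "ry": 0, "rz": 0, "grip": 0.07}
    - {"dx": 0.001, "dy": -0.001, "dz": 0.097, "rx": 0, "ry": 0, "rz": 0, "grip": 0.07}
    - {"dx": 0.001, "dy": -0.001, "dz": 0.08, "rx": 0, "ry": 0, "rz": 0, "grip": 0.07}
    - {"dx": 0.001, "dy": -0.001, "dz": 0.05, "rx": 0, "ry": 0, "rz": 0, "grip": 0.07}
    - {"dx": 0.001, "dy": -0.001, "dz": 0.015, "rx": 0, "ry": 0, "rz": 0, "grip": 0.07}
    - {"dx": 0.001, "dy": -0.001, "dz": -0.02, "rx": 0, "ry": 0, "rz": 0, "grip": 0.07}
    - {"dx": 0.001, "dy": -0.001, "dz": -0.03, "rx": 0, "ry": 0, "rz": 0, "grip": 0.07}
    - {"dx": 0.001, "dy": -0.001, "dz": -0.03, "rx": 0, "ry": 0, "rz": 0, "grip": 0.07}

```text
time_s: 5.57
eef_pos: [0.4395, 0.0979, 0.1653]
ee_rot: [3.134, -0.0, 1.57]
contact_force: [-0.1, 1.2, 0.2]
opening: 0.0701
```

```bash
python3 - <<'E'
from h import *
s=monitor.read_state(); print(s['time_s'],s['eef_pos'],s['ee_rot'],s['contact_force'],s['opening'])
i=optics.capture('side');cv2.imwrite("pics/s3.png",cv2.resize(i[80:280,200:440],None,fx=3,fy=3))
c=cam('wrist');i=optics.capture('wrist');cv2.imwrite("pics/w3.png",i)
print(proj('wrist',(.437,.097,.08),c),proj('wrist',(.459,.2445,.027),c),proj('wrist',(.459,.2435,.085),c))
E
```

```text
5.5667 [0.43951249 0.09787599 0.1652803 ] [ 3.13365855e+00 -3.45431045e-04  1.57044897e+00] [-0.05524366  1.2482303   0.22529774] 0.07009983568975763
[318.54496905 206.45491391] [343.51381315  27.46999008] [350.32436336   3.04100418]
```

View pics/s3.png

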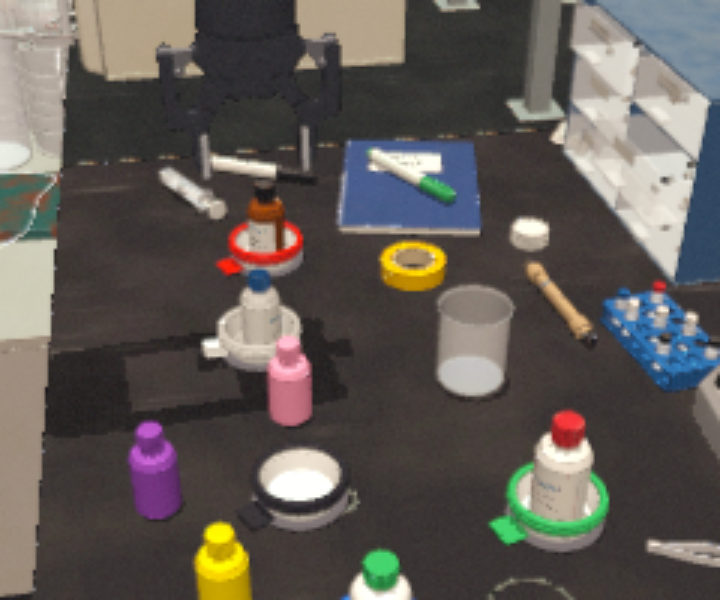

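View pics/w3.png

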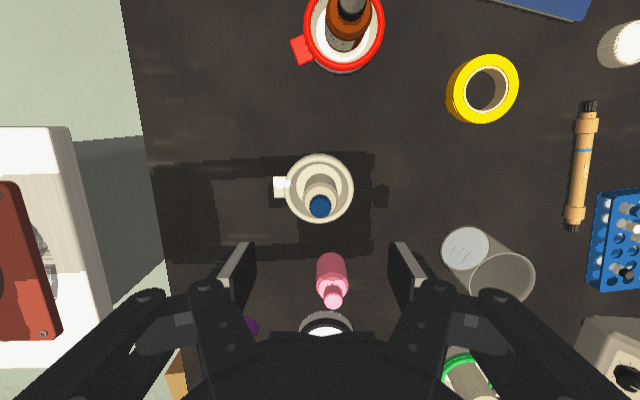

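>>> carry_out:
  plan:
    - {"dx": 0.035, "dy": 0.006, "dz": 0, "rx": 0, "ry": 0, "rz": 0, "grip": 0.07}
    - {"dx": 0.075, "dy": 0.012, "dz": 0, "rx": 0, "ry": 0, "rz": 0, "grip": 0.07}
    - {"dx": 0.115, "dy": 0.018, "dz": 0, "rx": 0, "ry": 0, "rz": 0, "grip": 0.07}
    - {"dx": 0.146, "dy": 0.0225, "dz": 0, "rx": 0, "ry": 0, "rz": 0, "grip": 0.07}
    - {"dx": 0.146, "dy": 0.0225, "dz": 0, "rx": 0, "ry": 0, "rz": 0, "grip": 0.07}
    - {"dx": 0.146, "dy": 0.0225, "dz": 0, "rx": 0, "ry": 0, "rz": 0, "grip": 0.07}
    - {"dx": 0.146, "dy": 0.0225, "dz": 0, "rx": 0, "ry": 0, "rz": 0, "grip": 0.07}

```text
time_s: 6.25
eef_pos: [0.4577, 0.2429, 0.1588]
ee_rot: [-3.137, 0.002, 1.571]
contact_force: [0.2, -0.2, -0.8]
opening: 0.0702
```

```bash
python3 - <<'E'
from h import *
c=cam('wrist');i=optics.capture('wrist');cv2.imwrite("pics/w4.png",i)
s=monitor.read_state(); print(s['time_s'],s['eef_pos'],s['ee_rot'],s['contact_force'],s['opening'])
print(proj('wrist',(.459,.2445,.027),c),proj('wrist',(.459,.2435,.085),c))
E
```

```text
6.3 [0.45808868 0.24255437 0.15935709] [-3.13828740e+00  1.58094689e-03  1.56997058e+00] [ 1.04526627 -0.27731735  0.53561408] 0.07006897375806266
[321.94981038 189.12747192] [321.85204315 208.03109741]
```

View pics/w4.png

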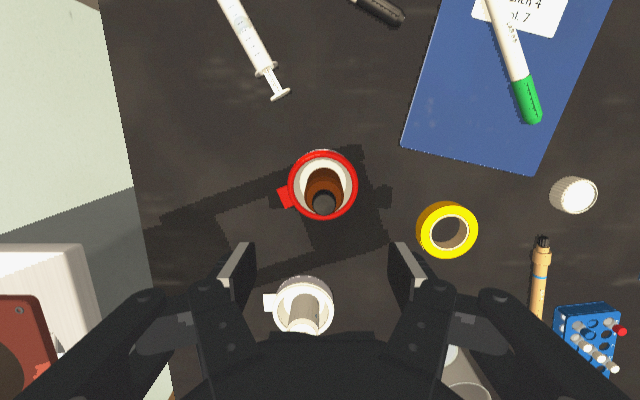

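>>> carry_out:
  plan:
    - {"dx": 0.002, "dy": 0.001, "dz": 0.03, "rx": 0, "ry": 0, "rz": 0, "grip": 0.07}
    - {"dx": 0.002, "dy": 0.001, "dz": 0.06, "rx": 0, "ry": 0, "rz": 0, "grip": 0.07}
    - {"dx": 0.002, "dy": 0.001, "dz": 0.09, "rx": 0, "ry": 0, "rz": 0, "grip": 0.07}
    - {"dx": 0.002, "dy": 0.001, "dz": 0.115, "rx": 0, "ry": 0, "rz": 0, "grip": 0.07}
    - {"dx": 0.002, "dy": 0.001, "dz": 0.126, "rx": 0, "ry": 0, "rz": 0, "grip": 0.07}
    - {"dx": 0.002, "dy": 0.001, "dz": 0.126, "rx": 0, "ry": 0, "rz": 0, "grip": 0.07}
    - {"dx": 0.002, "dy": 0.001, "dz": 0.126, "rx": 0, "ry": 0, "rz": 0, "grip": 0.02}
    - {"dx": 0.002, "dy": 0.001, "dz": 0.126, "rx": 0, "ry": 0, "rz": 0, "grip": 0.02}
    - {"dx": 0.002, "dy": 0.001, "dz": 0.126, "rx": 0, "ry": 0, "rz": 0, "grip": 0.02}
    - {"dx": 0.002, "dy": 0.001, "dz": 0.126, "rx": 0, "ry": 0, "rz": 0, "grip": 0.02}
    - {"dx": 0.002, "dy": 0.001, "dz": 0.126, "rx": 0, "ry": 0, "rz": 0, "grip": 0.02}
    - {"dx": 0.002, "dy": 0.001, "dz": 0.126, "rx": 0, "ry": 0, "rz": 0, "grip": 0.02}
    - {"dx": 0.002, "dy": 0.001, "dz": 0.126, "rx": 0, "ry": 0, "rz": 0, "grip": 0.02}

```text
time_s: 7.38
eef_pos: [0.462, 0.2461, 0.0374]
ee_rot: [3.138, -0.001, 1.57]
contact_force: [-1.9, -1.9, 6.7]
opening: 0.0355
```

>>> carry_out:
  plan:
    - {"dx": 0, "dy": 0, "dz": -0.02, "rx": 0, "ry": 0, "rz": 0, "grip": 0.02}
    - {"dx": 0, "dy": 0, "dz": -0.05, "rx": 0, "ry": 0, "rz": 0, "grip": 0.02}
    - {"dx": 0, "dy": 0, "dz": -0.08, "rx": 0, "ry": 0, "rz": 0, "grip": 0.02}
    - {"dx": 0, "dy": 0, "dz": -0.1, "rx": 0, "ry": 0, "rz": 0, "grip": 0.02}
    - {"dx": -0.02, "dy": -0.001, "dz": -0.1, "rx": 0, "ry": 0, "rz": 0, "grip": 0.02}
    - {"dx": -0.055, "dy": -0.002, "dz": -0.1, "rx": 0, "ry": 0, "rz": 0, "grip": 0.02}
    - {"dx": -0.095, "dy": -0.004, "dz": -0.1, "rx": 0, "ry": 0, "rz": 0, "grip": 0.02}
    - {"dx": -0.135, "dy": -0.006, "dz": -0.1, "rx": 0, "ry": 0, "rz": 0, "grip": 0.02}
    - {"dx": -0.175, "dy": -0.008, "dz": -0.1, "rx": 0, "ry": 0, "rz": 0, "grip": 0.02}
    - {"dx": -0.215, "dy": -0.01, "dz": -0.1, "rx": 0, "ry": 0, "rz": 0, "grip": 0.02}
    - {"dx": -0.255, "dy": -0.012, "dz": -0.1, "rx": 0, "ry": 0, "rz": 0, "grip": 0.02}
    - {"dx": -0.295, "dy": -0.014, "dz": -0.1, "rx": 0, "ry": 0, "rz": 0, "grip": 0.02}
    - {"dx": -0.325, "dy": -0.0155, "dz": -0.1, "rx": 0, "ry": 0, "rz": 0, "grip": 0.02}
    - {"dx": -0.344, "dy": -0.0155, "dz": -0.1, "rx": 0, "ry": 0, "rz": 0, "grip": 0.02}
    - {"dx": -0.344, "dy": -0.0155, "dz": -0.1, "rx": 0, "ry": 0, "rz": 0, "grip": 0.02}
    - {"dx": -0.344, "dy": -0.0155, "dz": -0.1, "rx": 0, "ry": 0, "rz": 0, "grip": 0.02}
    - {"dx": -0.344, "dy": -0.0155, "dz": -0.1, "rx": 0, "ry": 0, "rz": 0, "grip": 0.02}

```text
time_s: 8.8
eef_pos: [0.4446, -0.0979, 0.1355]
ee_rot: [3.141, -0.0, 1.57]
contact_force: [-0.0, 0.5, -0.8]
opening: 0.0352
```

```bash
python3 - <<'E'
from h import *
c=cam('wrist');i=optics.capture('wrist');cv2.imwrite("pics/w5.png",i)
s=monitor.read_state(); print(s['time_s'],s['eef_pos'],s['ee_rot'],s['contact_force'],s['opening'])
print(proj('wrist',(.444,-.0995,.027),c),proj('wrist',s['eef_pos']+[0,0,.05],c))
E
```

```text
8.85 [ 0.44462126 -0.09745338  0.13542086] [ 3.14142402e+00 -3.49656378e-04  1.57101336e+00] [ 0.20378406  0.69996275 -1.61470827] 0.035108934727613075
[319.38501051 198.94627069] [318.68634842 307.34059658]
```

View pics/w5.png

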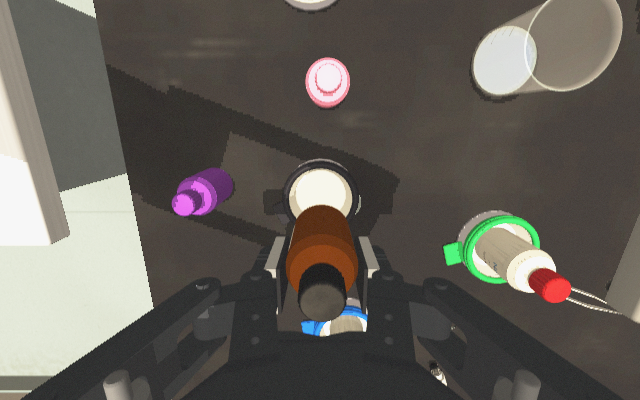

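>>> carry_out:
  plan:
    - {"dx": 0, "dy": 0.001, "dz": 0.03, "rx": 0, "ry": 0, "rz": 0, "grip": 0.02}
    - {"dx": 0, "dy": 0.001, "dz": 0.06, "rx": 0, "ry": 0, "rz": 0, "grip": 0.02}
    - {"dx": 0, "dy": 0.001, "dz": 0.085, "rx": 0, "ry": 0, "rz": 0, "grip": 0.02}
    - {"dx": 0, "dy": 0.001, "dz": 0.094, "rx": 0, "ry": 0, "rz": 0, "grip": 0.02}
    - {"dx": 0, "dy": 0.001, "dz": 0.098, "rx": 0, "ry": 0, "rz": 0, "grip": 0.02}
    - {"dx": 0, "dy": 0.001, "dz": 0.098, "rx": 0, "ry": 0, "rz": 0, "grip": 0.02}
    - {"dx": 0, "dy": 0.001, "dz": 0.098, "rx": 0, "ry": 0, "rz": 0, "grip": 0.045}
    - {"dx": 0, "dy": 0.001, "dz": 0.098, "rx": 0, "ry": 0, "rz": 0, "grip": 0.07}
    - {"dx": 0, "dy": 0.001, "dz": 0.098, "rx": 0, "ry": 0, "rz": 0, "grip": 0.07}
    - {"dx": 0, "dy": 0.001, "dz": 0.098, "rx": 0, "ry": 0, "rz": 0, "grip": 0.07}
    - {"dx": 0, "dy": 0.001, "dz": 0.098, "rx": 0, "ry": 0, "rz": 0, "grip": 0.07}
    - {"dx": 0, "dy": 0.001, "dz": 0.08, "rx": 0, "ry": 0, "rz": 0, "grip": 0.07}
    - {"dx": 0, "dy": 0.001, "dz": 0.05, "rx": 0, "ry": 0, "rz": 0, "grip": 0.07}
    - {"dx": 0, "dy": 0.001, "dz": 0.015, "rx": 0, "ry": 0, "rz": 0, "grip": 0.07}
    - {"dx": 0, "dy": 0.001, "dz": -0.02, "rx": 0, "ry": 0, "rz": 0, "grip": 0.07}
    - {"dx": 0, "dy": 0.001, "dz": -0.03, "rx": 0, "ry": 0, "rz": 0, "grip": 0.07}
    - {"dx": 0, "dy": 0.001, "dz": -0.03, "rx": 0, "ry": 0, "rz": 0, "grip": 0.07}
    - {"dx": 0, "dy": 0.001, "dz": -0.03, "rx": 0, "ry": 0, "rz": 0, "grip": 0.07}

```text
time_s: 10.35
eef_pos: [0.4457, -0.0984, 0.1653]
ee_rot: [3.141, 0.0, 1.57]
contact_force: [-0.9, -0.5, -0.9]
opening: 0.07
```

```bash
python3 - <<'E'
from h import *
s=monitor.read_state(); print(s['time_s'],s['eef_pos'],s['ee_rot'],s['contact_force'],s['opening'])
c=cam('wrist');i=optics.capture('wrist');cv2.imwrite("pics/w6.png",i)
print(proj('wrist',(.444,-.0995,.027),c),proj('wrist',(.444,-.0995,.085),c))
E
```

```text
10.35 [ 0.44573939 -0.098438    0.16526002] [3.14063484e+00 4.07258427e-04 1.57011429e+00] [-0.93280533 -0.5242087  -0.87464515] 0.07004638329356538
[318.36246892 190.24051028] [317.77643328 207.60635318]
```

View pics/w6.png

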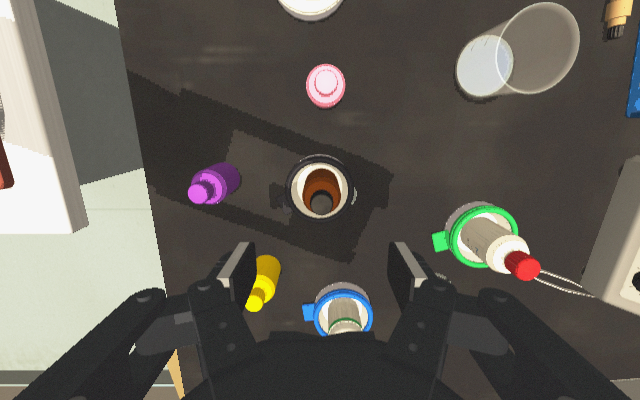

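>>> carry_out:
  plan:
    - {"dx": -0.008, "dy": 0.03, "dz": 0, "rx": 0, "ry": 0, "rz": 0, "grip": 0.07}
    - {"dx": -0.02, "dy": 0.065, "dz": 0, "rx": 0, "ry": 0, "rz": 0, "grip": 0.07}
    - {"dx": -0.032, "dy": 0.105, "dz": 0, "rx": 0, "ry": 0, "rz": 0, "grip": 0.07}
    - {"dx": -0.044, "dy": 0.145, "dz": 0, "rx": 0, "ry": 0, "rz": 0, "grip": 0.07}
    - {"dx": -0.0535, "dy": 0.1775, "dz": 0, "rx": 0, "ry": 0, "rz": 0, "grip": 0.07}
    - {"dx": -0.0535, "dy": 0.1775, "dz": 0, "rx": 0, "ry": 0, "rz": 0, "grip": 0.07}
    - {"dx": -0.0535, "dy": 0.1775, "dz": 0, "rx": 0, "ry": 0, "rz": 0, "grip": 0.07}
    - {"dx": -0.0535, "dy": 0.1775, "dz": 0, "rx": 0, "ry": 0, "rz": 0, "grip": 0.07}

```text
time_s: 11.07
eef_pos: [0.6213, -0.1513, 0.162]
ee_rot: [-3.136, -0.002, 1.57]
contact_force: [-1.1, 0.1, 0.2]
opening: 0.0698
```

```bash
python3 - <<'E'
from h import *
s=monitor.read_state(); print(s['time_s'],s['eef_pos'],s['ee_rot'],s['contact_force'],s['opening'])
c=cam('wrist');i=optics.capture('wrist');cv2.imwrite("pics/w7.png",i)
print(proj('wrist',(.6228,-.153,.027),c),proj('wrist',(.6228,-.153,.092),c))
E
```

```text
11.0667 [ 0.62126074 -0.1513226   0.16202177] [-3.13631489e+00 -1.95844546e-03  1.57016325e+00] [-1.13694279  0.08099894  0.17550038] 0.0698188406300465
[322.38270726 191.95803055] [322.30311537 212.538656  ]
```

View pics/w7.png

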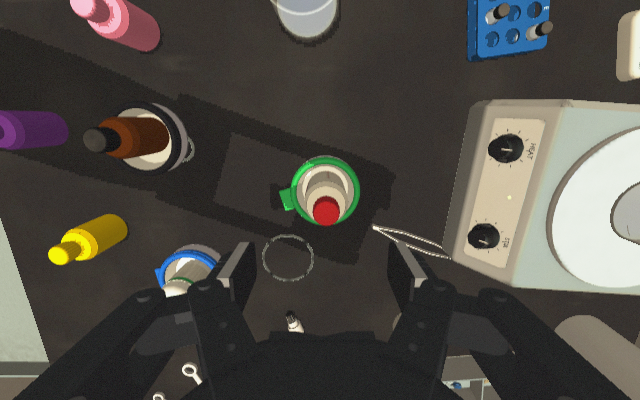

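>>> carry_out:
  plan:
    - {"dx": 0, "dy": 0.002, "dz": 0.03, "rx": 0, "ry": 0, "rz": 0, "grip": 0.07}
    - {"dx": 0, "dy": 0.002, "dz": 0.06, "rx": 0, "ry": 0, "rz": 0, "grip": 0.07}
    - {"dx": 0, "dy": 0.002, "dz": 0.09, "rx": 0, "ry": 0, "rz": 0, "grip": 0.07}
    - {"dx": 0, "dy": 0.002, "dz": 0.115, "rx": 0, "ry": 0, "rz": 0, "grip": 0.07}
    - {"dx": 0, "dy": 0.002, "dz": 0.129, "rx": 0, "ry": 0, "rz": 0, "grip": 0.07}
    - {"dx": 0, "dy": 0.002, "dz": 0.129, "rx": 0, "ry": 0, "rz": 0, "grip": 0.07}
    - {"dx": 0, "dy": 0.002, "dz": 0.129, "rx": 0, "ry": 0, "rz": 0, "grip": 0.02}
    - {"dx": 0, "dy": 0.002, "dz": 0.129, "rx": 0, "ry": 0, "rz": 0, "grip": 0.02}
    - {"dx": 0, "dy": 0.002, "dz": 0.129, "rx": 0, "ry": 0, "rz": 0, "grip": 0.02}
    - {"dx": 0, "dy": 0.002, "dz": 0.129, "rx": 0, "ry": 0, "rz": 0, "grip": 0.02}
    - {"dx": 0, "dy": 0.002, "dz": 0.129, "rx": 0, "ry": 0, "rz": 0, "grip": 0.02}
    - {"dx": 0, "dy": 0.002, "dz": 0.129, "rx": 0, "ry": 0, "rz": 0, "grip": 0.02}
    - {"dx": 0, "dy": 0.002, "dz": 0.129, "rx": 0, "ry": 0, "rz": 0, "grip": 0.02}

```text
time_s: 12.2
eef_pos: [0.6269, -0.1526, 0.0391]
ee_rot: [3.138, 0.001, 1.57]
contact_force: [-1.4, 1.6, 7.5]
opening: 0.0391
```

>>> carry_out:
  plan:
    - {"dx": 0, "dy": 0, "dz": -0.02, "rx": 0, "ry": 0, "rz": 0, "grip": 0.02}
    - {"dx": 0, "dy": 0, "dz": -0.05, "rx": 0, "ry": 0, "rz": 0, "grip": 0.02}
    - {"dx": 0, "dy": 0, "dz": -0.08, "rx": 0, "ry": 0, "rz": 0, "grip": 0.02}
    - {"dx": 0, "dy": 0, "dz": -0.1, "rx": 0, "ry": 0, "rz": 0, "grip": 0.02}
    - {"dx": 0.02, "dy": -0.008, "dz": -0.1, "rx": 0, "ry": 0, "rz": 0, "grip": 0.02}
    - {"dx": 0.054, "dy": -0.022, "dz": -0.1, "rx": 0, "ry": 0, "rz": 0, "grip": 0.02}
    - {"dx": 0.088, "dy": -0.037, "dz": -0.1, "rx": 0, "ry": 0, "rz": 0, "grip": 0.02}
    - {"dx": 0.122, "dy": -0.051, "dz": -0.1, "rx": 0, "ry": 0, "rz": 0, "grip": 0.02}
    - {"dx": 0.156, "dy": -0.065, "dz": -0.1, "rx": 0, "ry": 0, "rz": 0, "grip": 0.02}
    - {"dx": 0.19, "dy": -0.079, "dz": -0.1, "rx": 0, "ry": 0, "rz": 0, "grip": 0.02}
    - {"dx": 0.225, "dy": -0.093, "dz": -0.1, "rx": 0, "ry": 0, "rz": 0, "grip": 0.02}
    - {"dx": 0.26, "dy": -0.108, "dz": -0.1, "rx": 0, "ry": 0, "rz": 0, "grip": 0.02}
    - {"dx": 0.295, "dy": -0.122, "dz": -0.1, "rx": 0, "ry": 0, "rz": 0, "grip": 0.02}
    - {"dx": 0.33, "dy": -0.137, "dz": -0.1, "rx": 0, "ry": 0, "rz": 0, "grip": 0.02}
    - {"dx": 0.362, "dy": -0.15, "dz": -0.1, "rx": 0, "ry": 0, "rz": 0, "grip": 0.02}
    - {"dx": 0.385, "dy": -0.16, "dz": -0.1, "rx": 0, "ry": 0, "rz": 0, "grip": 0.02}
    - {"dx": 0.3975, "dy": -0.165, "dz": -0.1, "rx": 0, "ry": 0, "rz": 0, "grip": 0.02}
    - {"dx": 0.3975, "dy": -0.165, "dz": -0.1, "rx": 0, "ry": 0, "rz": 0, "grip": 0.02}
    - {"dx": 0.3975, "dy": -0.165, "dz": -0.1, "rx": 0, "ry": 0, "rz": 0, "grip": 0.02}
    - {"dx": 0.3975, "dy": -0.165, "dz": -0.1, "rx": 0, "ry": 0, "rz": 0, "grip": 0.02}

```text
time_s: 13.87
eef_pos: [0.4607, 0.2452, 0.1367]
ee_rot: [3.141, 0.0, 1.57]
contact_force: [-0.3, -0.4, -0.4]
opening: 0.0391
```

```bash
python3 - <<'E'
from h import *
s=monitor.read_state(); print(s['time_s'],s['eef_pos'],s['ee_rot'],s['contact_force'],s['opening'])
c=cam('wrist');i=optics.capture('wrist');cv2.imwrite("pics/w8.png",i)
print(proj('wrist',(.459,.2445,.027),c))
E
```

```text
13.8667 [0.46073333 0.24516068 0.13667211] [3.14079877e+00 2.06601593e-04 1.57022733e+00] [-0.31996019 -0.40332042 -0.44245046] 0.039107795848573886
[318.13426683 197.51610771]
```

View pics/w8.png

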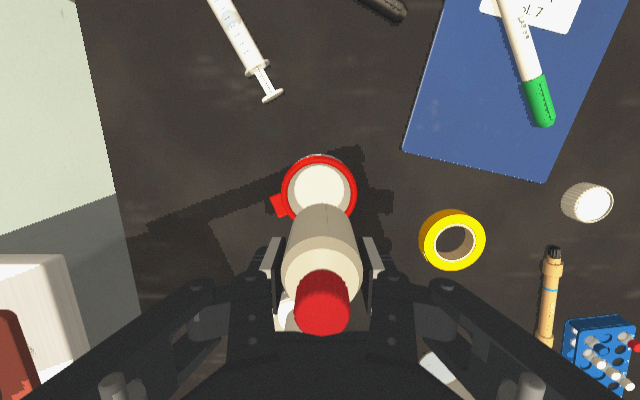

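>>> carry_out:
  plan:
    - {"dx": 0, "dy": 0, "dz": 0.03, "rx": 0, "ry": 0, "rz": 0, "grip": 0.02}
    - {"dx": 0, "dy": 0, "dz": 0.06, "rx": 0, "ry": 0, "rz": 0, "grip": 0.02}
    - {"dx": 0, "dy": 0, "dz": 0.085, "rx": 0, "ry": 0, "rz": 0, "grip": 0.02}
    - {"dx": 0, "dy": 0, "dz": 0.094, "rx": 0, "ry": 0, "rz": 0, "grip": 0.02}
    - {"dx": 0, "dy": 0, "dz": 0.098, "rx": 0, "ry": 0, "rz": 0, "grip": 0.02}
    - {"dx": 0, "dy": 0, "dz": 0.098, "rx": 0, "ry": 0, "rz": 0, "grip": 0.02}
    - {"dx": 0, "dy": 0, "dz": 0.098, "rx": 0, "ry": 0, "rz": 0, "grip": 0.05}
    - {"dx": 0, "dy": 0, "dz": 0.098, "rx": 0, "ry": 0, "rz": 0, "grip": 0.072}
    - {"dx": 0, "dy": 0, "dz": 0.098, "rx": 0, "ry": 0, "rz": 0, "grip": 0.072}
    - {"dx": 0, "dy": 0, "dz": 0.098, "rx": 0, "ry": 0, "rz": 0, "grip": 0.072}
    - {"dx": 0, "dy": 0, "dz": 0.098, "rx": 0, "ry": 0, "rz": 0, "grip": 0.072}
    - {"dx": 0, "dy": 0, "dz": 0.08, "rx": 0, "ry": 0, "rz": 0, "grip": 0.072}
    - {"dx": 0, "dy": 0, "dz": 0.05, "rx": 0, "ry": 0, "rz": 0, "grip": 0.072}
    - {"dx": 0, "dy": 0, "dz": 0.015, "rx": 0, "ry": 0, "rz": 0, "grip": 0.072}
    - {"dx": 0, "dy": 0, "dz": -0.02, "rx": 0, "ry": 0, "rz": 0, "grip": 0.072}
    - {"dx": 0, "dy": 0, "dz": -0.03, "rx": 0, "ry": 0, "rz": 0, "grip": 0.072}
    - {"dx": 0, "dy": 0, "dz": -0.03, "rx": 0, "ry": 0, "rz": 0, "grip": 0.072}
    - {"dx": 0, "dy": 0, "dz": -0.03, "rx": 0, "ry": 0, "rz": 0, "grip": 0.072}

```text
time_s: 15.42
eef_pos: [0.4605, 0.2457, 0.1665]
ee_rot: [3.14, -0.0, 1.57]
contact_force: [0.2, -0.3, -1.3]
opening: 0.0723
```

```bash
python3 - <<'E'
from h import *
s=monitor.read_state(); print(s['time_s'],s['eef_pos'],s['ee_rot'],s['contact_force'],s['opening'])
c=cam('wrist');i=optics.capture('wrist');cv2.imwrite("pics/w9.png",i)
print(proj('wrist',(.46,.2455,.027),c),proj('wrist',(.46,.2455,.092),c))
E
```

```text
15.4167 [0.46051834 0.24573172 0.16648537] [ 3.14043238e+00 -3.70262103e-04  1.57028855e+00] [ 0.15191118 -0.25959782 -1.32496873] 0.07232590036056878
[319.53416831 189.28995181] [319.19212629 208.92132727]
```

View pics/w9.png

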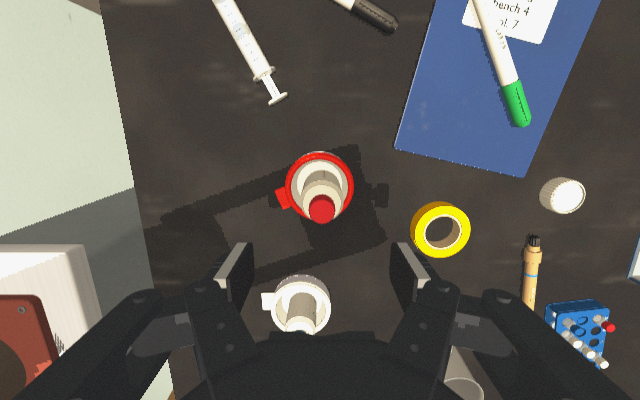

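>>> carry_out:
  plan:
    - {"dx": -0.025, "dy": 0.001, "dz": 0, "rx": 0, "ry": 0, "rz": 0, "grip": 0.072}
    - {"dx": -0.065, "dy": 0.002, "dz": 0, "rx": 0, "ry": 0, "rz": 0, "grip": 0.072}
    - {"dx": -0.105, "dy": 0.003, "dz": 0, "rx": 0, "ry": 0, "rz": 0, "grip": 0.072}
    - {"dx": -0.145, "dy": 0.004, "dz": 0, "rx": 0, "ry": 0, "rz": 0, "grip": 0.072}
    - {"dx": -0.185, "dy": 0.005, "dz": 0, "rx": 0, "ry": 0, "rz": 0, "grip": 0.072}
    - {"dx": -0.225, "dy": 0.006, "dz": 0, "rx": 0, "ry": 0, "rz": 0, "grip": 0.072}
    - {"dx": -0.265, "dy": 0.007, "dz": 0, "rx": 0, "ry": 0, "rz": 0, "grip": 0.072}
    - {"dx": -0.305, "dy": 0.008, "dz": 0, "rx": 0, "ry": 0, "rz": 0, "grip": 0.072}
    - {"dx": -0.345, "dy": 0.009, "dz": 0, "rx": 0, "ry": 0, "rz": 0, "grip": 0.072}
    - {"dx": -0.385, "dy": 0.01, "dz": 0, "rx": 0, "ry": 0, "rz": 0, "grip": 0.072}
    - {"dx": -0.425, "dy": 0.011, "dz": 0, "rx": 0, "ry": 0, "rz": 0, "grip": 0.072}
    - {"dx": -0.46, "dy": 0.012, "dz": 0, "rx": 0, "ry": 0, "rz": 0, "grip": 0.072}
    - {"dx": -0.485, "dy": 0.013, "dz": 0, "rx": 0, "ry": 0, "rz": 0, "grip": 0.072}
    - {"dx": -0.5, "dy": 0.013, "dz": 0, "rx": 0, "ry": 0, "rz": 0, "grip": 0.072}
    - {"dx": -0.5, "dy": 0.013, "dz": 0, "rx": 0, "ry": 0, "rz": 0, "grip": 0.072}
    - {"dx": -0.5, "dy": 0.013, "dz": 0, "rx": 0, "ry": 0, "rz": 0, "grip": 0.072}
    - {"dx": -0.5, "dy": 0.013, "dz": 0, "rx": 0, "ry": 0, "rz": 0, "grip": 0.072}

```text
time_s: 16.88
eef_pos: [0.4725, -0.2527, 0.165]
ee_rot: [-3.14, -0.002, 1.571]
contact_force: [-0.3, 0.2, -0.0]
opening: 0.0724
```

```bash
python3 - <<'E'
from h import *
s=monitor.read_state(); print(s['time_s'],s['eef_pos'],s['ee_rot'],s['contact_force'],s['opening'])
c=cam('wrist');i=optics.capture('wrist');cv2.imwrite("pics/w10.png",i)
print(proj('wrist',(.4725,-.2555,.027),c),proj('wrist',(.4725,-.2565,.088),c))
E
```

```text
16.8833 [ 0.47248937 -0.25273861  0.16504476] [-3.13972518e+00 -2.07193606e-03  1.57081026e+00] [-0.31432349  0.16779264 -0.01317859] 0.07238141793948386
[320.46261024 192.23214533] [320.15733783 212.17302752]
```

View pics/w10.png

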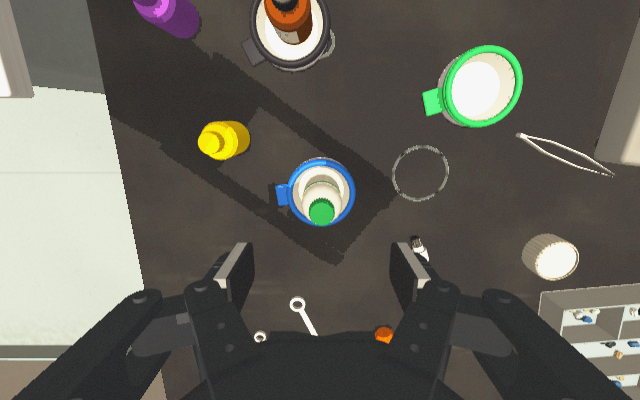

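>>> carry_out:
  plan:
    - {"dx": -0.001, "dy": 0.0005, "dz": 0.03, "rx": 0, "ry": 0, "rz": 0, "grip": 0.07}
    - {"dx": -0.001, "dy": 0.0005, "dz": 0.06, "rx": 0, "ry": 0, "rz": 0, "grip": 0.07}
    - {"dx": -0.001, "dy": 0.0005, "dz": 0.09, "rx": 0, "ry": 0, "rz": 0, "grip": 0.07}
    - {"dx": -0.001, "dy": 0.0005, "dz": 0.115, "rx": 0, "ry": 0, "rz": 0, "grip": 0.07}
    - {"dx": -0.001, "dy": 0.0005, "dz": 0.13, "rx": 0, "ry": 0, "rz": 0, "grip": 0.07}
    - {"dx": -0.001, "dy": 0.0005, "dz": 0.134, "rx": 0, "ry": 0, "rz": 0, "grip": 0.07}
    - {"dx": -0.001, "dy": 0.0005, "dz": 0.134, "rx": 0, "ry": 0, "rz": 0, "grip": 0.07}
    - {"dx": -0.001, "dy": 0.0005, "dz": 0.134, "rx": 0, "ry": 0, "rz": 0, "grip": 0.02}
    - {"dx": -0.001, "dy": 0.0005, "dz": 0.134, "rx": 0, "ry": 0, "rz": 0, "grip": 0.02}
    - {"dx": -0.001, "dy": 0.0005, "dz": 0.134, "rx": 0, "ry": 0, "rz": 0, "grip": 0.02}
    - {"dx": -0.001, "dy": 0.0005, "dz": 0.134, "rx": 0, "ry": 0, "rz": 0, "grip": 0.02}
    - {"dx": -0.001, "dy": 0.0005, "dz": 0.134, "rx": 0, "ry": 0, "rz": 0, "grip": 0.02}
    - {"dx": -0.001, "dy": 0.0005, "dz": 0.134, "rx": 0, "ry": 0, "rz": 0, "grip": 0.02}
    - {"dx": -0.001, "dy": 0.0005, "dz": 0.134, "rx": 0, "ry": 0, "rz": 0, "grip": 0.02}

```text
time_s: 18.1
eef_pos: [0.4748, -0.256, 0.0343]
ee_rot: [3.139, 0.001, 1.57]
contact_force: [-0.7, 2.4, 6.8]
opening: 0.0374
```

>>> carry_out:
  plan:
    - {"dx": 0, "dy": 0, "dz": -0.02, "rx": 0, "ry": 0, "rz": 0, "grip": 0.02}
    - {"dx": 0, "dy": 0, "dz": -0.05, "rx": 0, "ry": 0, "rz": 0, "grip": 0.02}
    - {"dx": 0, "dy": 0, "dz": -0.08, "rx": 0, "ry": 0, "rz": 0, "grip": 0.02}
    - {"dx": 0, "dy": 0, "dz": -0.1, "rx": 0, "ry": 0, "rz": 0, "grip": 0.02}
    - {"dx": 0.011, "dy": 0.017, "dz": -0.1, "rx": 0, "ry": 0, "rz": 0, "grip": 0.02}
    - {"dx": 0.03, "dy": 0.045, "dz": -0.1, "rx": 0, "ry": 0, "rz": 0, "grip": 0.02}
    - {"dx": 0.05, "dy": 0.075, "dz": -0.1, "rx": 0, "ry": 0, "rz": 0, "grip": 0.02}
    - {"dx": 0.07, "dy": 0.104, "dz": -0.1, "rx": 0, "ry": 0, "rz": 0, "grip": 0.02}
    - {"dx": 0.09, "dy": 0.132, "dz": -0.1, "rx": 0, "ry": 0, "rz": 0, "grip": 0.02}
    - {"dx": 0.103, "dy": 0.1515, "dz": -0.1, "rx": 0, "ry": 0, "rz": 0, "grip": 0.02}
    - {"dx": 0.103, "dy": 0.1515, "dz": -0.1, "rx": 0, "ry": 0, "rz": 0, "grip": 0.02}
    - {"dx": 0.103, "dy": 0.1515, "dz": -0.1, "rx": 0, "ry": 0, "rz": 0, "grip": 0.02}
    - {"dx": 0.103, "dy": 0.1515, "dz": -0.1, "rx": 0, "ry": 0, "rz": 0, "grip": 0.02}

```text
time_s: 19.18
eef_pos: [0.6245, -0.1527, 0.1322]
ee_rot: [-3.141, 0.0, 1.57]
contact_force: [0.2, 0.8, -1.1]
opening: 0.0374
```

```bash
python3 - <<'E'
from h import *
s=monitor.read_state(); print(s['time_s'],s['eef_pos'],s['ee_rot'],s['contact_force'],s['opening'])
c=cam('wrist');i=optics.capture('wrist');cv2.imwrite("pics/w11.png",i)
print(proj('wrist',(.625,-.1525,.027),c))
E
```

```text
19.1833 [ 0.62445904 -0.15270078  0.13218736] [-3.14082884e+00  1.87165192e-04  1.57038679e+00] [ 0.21065485  0.79906011 -1.10627989] 0.03735110461434121
[320.74634985 197.93876661]
```

View pics/w11.png

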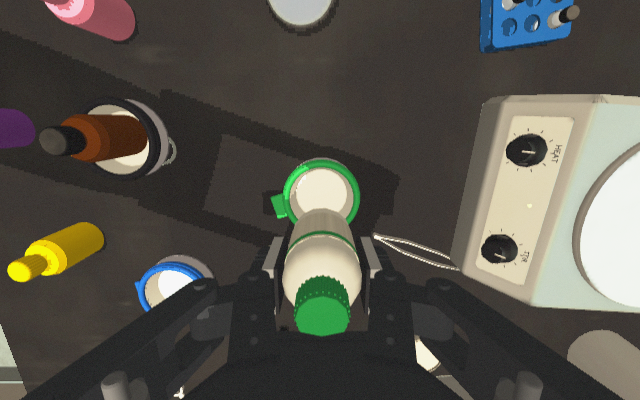

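>>> carry_out:
  plan:
    - {"dx": 0, "dy": 0, "dz": 0.03, "rx": 0, "ry": 0, "rz": 0, "grip": 0.02}
    - {"dx": 0, "dy": 0, "dz": 0.06, "rx": 0, "ry": 0, "rz": 0, "grip": 0.02}
    - {"dx": 0, "dy": 0, "dz": 0.085, "rx": 0, "ry": 0, "rz": 0, "grip": 0.02}
    - {"dx": 0, "dy": 0, "dz": 0.094, "rx": 0, "ry": 0, "rz": 0, "grip": 0.02}
    - {"dx": 0, "dy": 0, "dz": 0.098, "rx": 0, "ry": 0, "rz": 0, "grip": 0.02}
    - {"dx": 0, "dy": 0, "dz": 0.098, "rx": 0, "ry": 0, "rz": 0, "grip": 0.02}
    - {"dx": 0, "dy": 0, "dz": 0.098, "rx": 0, "ry": 0, "rz": 0, "grip": 0.05}
    - {"dx": 0, "dy": 0, "dz": 0.098, "rx": 0, "ry": 0, "rz": 0, "grip": 0.072}
    - {"dx": 0, "dy": 0, "dz": 0.098, "rx": 0, "ry": 0, "rz": 0, "grip": 0.072}
    - {"dx": 0, "dy": 0, "dz": 0.098, "rx": 0, "ry": 0, "rz": 0, "grip": 0.072}
    - {"dx": 0, "dy": 0, "dz": 0.098, "rx": 0, "ry": 0, "rz": 0, "grip": 0.072}
    - {"dx": 0, "dy": 0, "dz": 0.08, "rx": 0, "ry": 0, "rz": 0, "grip": 0.072}
    - {"dx": 0, "dy": 0, "dz": 0.05, "rx": 0, "ry": 0, "rz": 0, "grip": 0.072}
    - {"dx": 0, "dy": 0, "dz": 0.015, "rx": 0, "ry": 0, "rz": 0, "grip": 0.072}
    - {"dx": 0, "dy": 0, "dz": -0.02, "rx": 0, "ry": 0, "rz": 0, "grip": 0.072}
    - {"dx": 0, "dy": 0, "dz": -0.03, "rx": 0, "ry": 0, "rz": 0, "grip": 0.072}
    - {"dx": 0, "dy": 0, "dz": -0.03, "rx": 0, "ry": 0, "rz": 0, "grip": 0.072}
    - {"dx": 0, "dy": 0, "dz": -0.03, "rx": 0, "ry": 0, "rz": 0, "grip": 0.072}

```text
time_s: 20.73
eef_pos: [0.6254, -0.1525, 0.1628]
ee_rot: [3.14, 0.001, 1.57]
contact_force: [0.1, 0.1, -0.8]
opening: 0.0723
```

```bash
python3 - <<'E'
from h import *
s=monitor.read_state(); print(s['time_s'],s['eef_pos'],s['ee_rot'],s['contact_force'],s['opening'])
c=cam('wrist');i=optics.capture('wrist');cv2.imwrite("pics/w12.png",i)
print(proj('wrist',(.625,-.1525,.027),c),proj('wrist',(.625,-.1525,.088),c))
E
```

```text
20.7333 [ 0.62540556 -0.15254058  0.16281619] [3.14021215e+00 5.73596901e-04 1.57033107e+00] [ 0.09389649  0.13383076 -0.77791027] 0.07225007030635215
[319.58707897 189.78791338] [319.30010292 208.38820209]
```

View pics/w12.png

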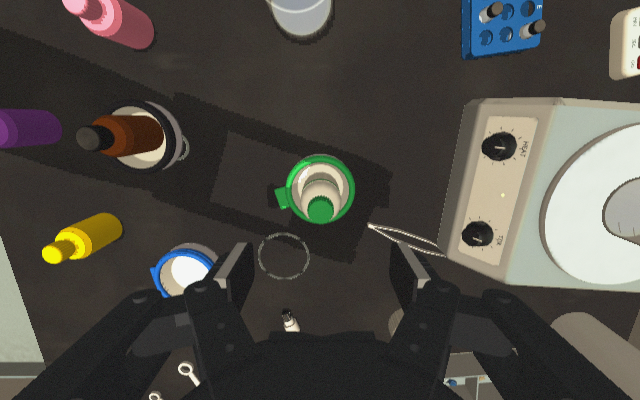

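>>> carry_out:
  plan:
    - {"dx": 0.016, "dy": -0.012, "dz": 0, "rx": 0, "ry": 0, "rz": 0, "grip": 0.072}
    - {"dx": 0.046, "dy": -0.0345, "dz": 0, "rx": 0, "ry": 0, "rz": 0, "grip": 0.072}
    - {"dx": 0.076, "dy": -0.057, "dz": 0, "rx": 0, "ry": 0, "rz": 0, "grip": 0.072}
    - {"dx": 0.106, "dy": -0.0795, "dz": 0, "rx": 0, "ry": 0, "rz": 0, "grip": 0.072}
    - {"dx": 0.136, "dy": -0.102, "dz": 0, "rx": 0, "ry": 0, "rz": 0, "grip": 0.072}
    - {"dx": 0.166, "dy": -0.1245, "dz": 0, "rx": 0, "ry": 0, "rz": 0, "grip": 0.072}
    - {"dx": 0.196, "dy": -0.147, "dz": 0, "rx": 0, "ry": 0, "rz": 0, "grip": 0.072}
    - {"dx": 0.224, "dy": -0.168, "dz": 0, "rx": 0, "ry": 0, "rz": 0, "grip": 0.072}
    - {"dx": 0.242, "dy": -0.1815, "dz": 0, "rx": 0, "ry": 0, "rz": 0, "grip": 0.072}
    - {"dx": 0.25, "dy": -0.1875, "dz": 0, "rx": 0, "ry": 0, "rz": 0, "grip": 0.072}
    - {"dx": 0.25, "dy": -0.1875, "dz": 0, "rx": 0, "ry": 0, "rz": 0, "grip": 0.072}
    - {"dx": 0.25, "dy": -0.1875, "dz": 0, "rx": 0, "ry": 0, "rz": 0, "grip": 0.072}
    - {"dx": 0.25, "dy": -0.1875, "dz": 0, "rx": 0, "ry": 0, "rz": 0, "grip": 0.072}

```text
time_s: 21.87
eef_pos: [0.4383, 0.0968, 0.1618]
ee_rot: [-3.141, 0.001, 1.57]
contact_force: [0.2, 0.1, 0.7]
opening: 0.0719
```

```bash
python3 - <<'E'
from h import *
s=monitor.read_state(); print(s['time_s'],s['eef_pos'],s['ee_rot'],s['contact_force'],s['opening'])
c=cam('wrist');i=optics.capture('wrist');cv2.imwrite("pics/w13.png",i)
print(proj('wrist',(.4375,.0975,.027),c),proj('wrist',(.4375,.0975,.08),c))
E
```

```text
21.8667 [0.43826343 0.09678588 0.16180839] [-3.14105084e+00  5.26430797e-04  1.56959833e+00] [0.24722343 0.09299077 0.65294127] 0.07191098112825478
[319.51299649 189.39922305] [319.13072841 205.02869617]
```

View pics/w13.png

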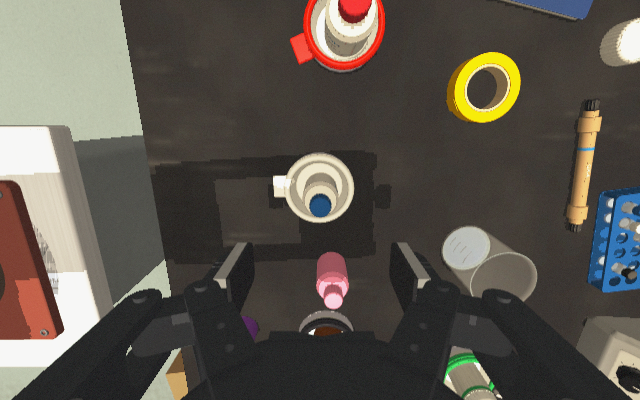

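Cap at (320,206), prediction (319,205). Grasp (z to 0.033).

>>> carry_out:
  plan:
    - {"dx": 0, "dy": 0.0005, "dz": 0.03, "rx": 0, "ry": 0, "rz": 0, "grip": 0.07}
    - {"dx": 0, "dy": 0.0005, "dz": 0.06, "rx": 0, "ry": 0, "rz": 0, "grip": 0.07}
    - {"dx": 0, "dy": 0.0005, "dz": 0.09, "rx": 0, "ry": 0, "rz": 0, "grip": 0.07}
    - {"dx": 0, "dy": 0.0005, "dz": 0.115, "rx": 0, "ry": 0, "rz": 0, "grip": 0.07}
    - {"dx": 0, "dy": 0.0005, "dz": 0.129, "rx": 0, "ry": 0, "rz": 0, "grip": 0.07}
    - {"dx": 0, "dy": 0.0005, "dz": 0.129, "rx": 0, "ry": 0, "rz": 0, "grip": 0.07}
    - {"dx": 0, "dy": 0.0005, "dz": 0.129, "rx": 0, "ry": 0, "rz": 0, "grip": 0.02}
    - {"dx": 0, "dy": 0.0005, "dz": 0.129, "rx": 0, "ry": 0, "rz": 0, "grip": 0.02}
    - {"dx": 0, "dy": 0.0005, "dz": 0.129, "rx": 0, "ry": 0, "rz": 0, "grip": 0.02}
    - {"dx": 0, "dy": 0.0005, "dz": 0.129, "rx": 0, "ry": 0, "rz": 0, "grip": 0.02}
    - {"dx": 0, "dy": 0.0005, "dz": 0.129, "rx": 0, "ry": 0, "rz": 0, "grip": 0.02}
    - {"dx": 0, "dy": 0.0005, "dz": 0.129, "rx": 0, "ry": 0, "rz": 0, "grip": 0.02}
    - {"dx": 0, "dy": 0.0005, "dz": 0.129, "rx": 0, "ry": 0, "rz": 0, "grip": 0.02}

```text
time_s: 23.0
eef_pos: [0.4399, 0.0975, 0.0349]
ee_rot: [3.138, 0.0, 1.57]
contact_force: [0.4, -1.9, 6.7]
opening: 0.0333
```

>>> carry_out:
  plan:
    - {"dx": 0, "dy": 0, "dz": -0.02, "rx": 0, "ry": 0, "rz": 0, "grip": 0.02}
    - {"dx": 0, "dy": 0, "dz": -0.05, "rx": 0, "ry": 0, "rz": 0, "grip": 0.02}
    - {"dx": 0, "dy": 0, "dz": -0.085, "rx": 0, "ry": 0, "rz": 0, "grip": 0.02}
    - {"dx": 0, "dy": 0, "dz": -0.105, "rx": 0, "ry": 0, "rz": 0, "grip": 0.02}
    - {"dx": -0.02, "dy": 0.002, "dz": -0.105, "rx": 0, "ry": 0, "rz": 0, "grip": 0.02}
    - {"dx": -0.055, "dy": 0.0055, "dz": -0.105, "rx": 0, "ry": 0, "rz": 0, "grip": 0.02}
    - {"dx": -0.095, "dy": 0.0095, "dz": -0.105, "rx": 0, "ry": 0, "rz": 0, "grip": 0.02}
    - {"dx": -0.135, "dy": 0.0135, "dz": -0.105, "rx": 0, "ry": 0, "rz": 0, "grip": 0.02}
    - {"dx": -0.175, "dy": 0.0175, "dz": -0.105, "rx": 0, "ry": 0, "rz": 0, "grip": 0.02}
    - {"dx": -0.215, "dy": 0.0215, "dz": -0.105, "rx": 0, "ry": 0, "rz": 0, "grip": 0.02}
    - {"dx": -0.255, "dy": 0.0255, "dz": -0.105, "rx": 0, "ry": 0, "rz": 0, "grip": 0.02}
    - {"dx": -0.295, "dy": 0.0295, "dz": -0.105, "rx": 0, "ry": 0, "rz": 0, "grip": 0.02}
    - {"dx": -0.33, "dy": 0.033, "dz": -0.105, "rx": 0, "ry": 0, "rz": 0, "grip": 0.02}
    - {"dx": -0.3525, "dy": 0.035, "dz": -0.105, "rx": 0, "ry": 0, "rz": 0, "grip": 0.02}
    - {"dx": -0.3525, "dy": 0.035, "dz": -0.105, "rx": 0, "ry": 0, "rz": 0, "grip": 0.02}
    - {"dx": -0.3525, "dy": 0.035, "dz": -0.105, "rx": 0, "ry": 0, "rz": 0, "grip": 0.02}
    - {"dx": -0.3525, "dy": 0.035, "dz": -0.105, "rx": 0, "ry": 0, "rz": 0, "grip": 0.02}

```text
time_s: 24.42
eef_pos: [0.4726, -0.254, 0.138]
ee_rot: [-3.141, -0.001, 1.57]
contact_force: [0.0, 0.6, -0.3]
opening: 0.0332
```

```bash
python3 - <<'E'
from h import *
s=monitor.read_state(); print(s['time_s'],s['eef_pos'],s['ee_rot'],s['contact_force'],s['opening'])
c=cam('wrist');i=optics.capture('wrist');cv2.imwrite("pics/w14.png",i)
print(proj('wrist',(.473,-.255,.027),c))
E
```

```text
24.4167 [ 0.47263495 -0.25404727  0.13797866] [-3.14092895e+00 -1.07066402e-03  1.57001825e+00] [ 0.04818664  0.58734548 -0.32689604] 0.033205997543054956
[320.57954509 197.60000331]
```

View pics/w14.png

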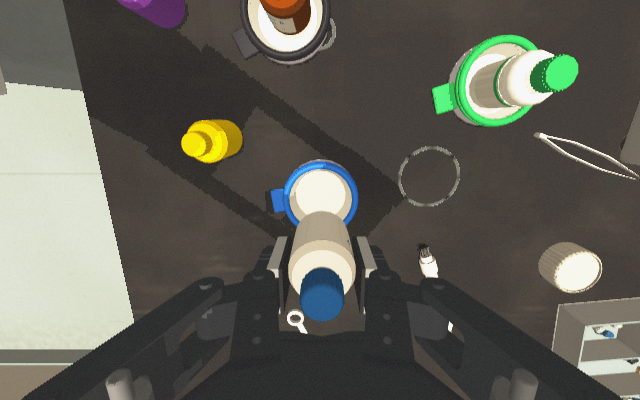

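>>> carry_out:
  plan:
    - {"dx": 0, "dy": 0.0005, "dz": 0.03, "rx": 0, "ry": 0, "rz": 0, "grip": 0.02}
    - {"dx": 0, "dy": 0.0005, "dz": 0.06, "rx": 0, "ry": 0, "rz": 0, "grip": 0.02}
    - {"dx": 0, "dy": 0.0005, "dz": 0.085, "rx": 0, "ry": 0, "rz": 0, "grip": 0.02}
    - {"dx": 0, "dy": 0.0005, "dz": 0.098, "rx": 0, "ry": 0, "rz": 0, "grip": 0.02}
    - {"dx": 0, "dy": 0.0005, "dz": 0.1035, "rx": 0, "ry": 0, "rz": 0, "grip": 0.02}
    - {"dx": 0, "dy": 0.0005, "dz": 0.1035, "rx": 0, "ry": 0, "rz": 0, "grip": 0.02}
    - {"dx": 0, "dy": 0.0005, "dz": 0.1035, "rx": 0, "ry": 0, "rz": 0, "grip": 0.05}
    - {"dx": 0, "dy": 0.0005, "dz": 0.1035, "rx": 0, "ry": 0, "rz": 0, "grip": 0.07}
    - {"dx": 0, "dy": 0.0005, "dz": 0.1035, "rx": 0, "ry": 0, "rz": 0, "grip": 0.07}
    - {"dx": 0, "dy": 0.0005, "dz": 0.1035, "rx": 0, "ry": 0, "rz": 0, "grip": 0.07}
    - {"dx": 0, "dy": 0.0005, "dz": 0.1035, "rx": 0, "ry": 0, "rz": 0, "grip": 0.07}
    - {"dx": 0, "dy": 0.0005, "dz": 0.08, "rx": 0, "ry": 0, "rz": 0, "grip": 0.07}
    - {"dx": 0, "dy": 0.0005, "dz": 0.05, "rx": 0, "ry": 0, "rz": 0, "grip": 0.07}
    - {"dx": 0, "dy": 0.0005, "dz": 0.015, "rx": 0, "ry": 0, "rz": 0, "grip": 0.07}
    - {"dx": 0, "dy": 0.0005, "dz": -0.02, "rx": 0, "ry": 0, "rz": 0, "grip": 0.07}
    - {"dx": 0, "dy": 0.0005, "dz": -0.06, "rx": 0, "ry": 0, "rz": 0, "grip": 0.07}
    - {"dx": 0, "dy": 0.0005, "dz": -0.08, "rx": 0, "ry": 0, "rz": 0, "grip": 0.07}
    - {"dx": 0, "dy": 0.0005, "dz": -0.08, "rx": 0, "ry": 0, "rz": 0, "grip": 0.07}
    - {"dx": 0, "dy": 0.0005, "dz": -0.08, "rx": 0, "ry": 0, "rz": 0, "grip": 0.07}

```text
time_s: 26.05
eef_pos: [0.4743, -0.2555, 0.2201]
ee_rot: [3.139, 0.002, 1.57]
contact_force: [-0.3, 0.4, 0.3]
opening: 0.0698
```

```bash
python3 - <<'E'
from h import *
s=monitor.read_state(); print(s['time_s'],s['eef_pos'],s['contact_force'],s['opening'])
c=cam('wrist');i=optics.capture('wrist');cv2.imwrite("pics/w15.png",i)
print(proj('wrist',(.473,-.255,.027),c),proj('wrist',(.473,-.255,.08),c))
i=optics.capture('side');cv2.imwrite("pics/s15.png",cv2.resize(i[120:320,200:440],None,fx=3,fy=3))
i=optics.capture('top');cv2.imwrite("pics/t15.png",cv2.resize(i[120:280,180:440],None,fx=3,fy=3,interpolation=cv2.INTER_CUBIC))
E
```

```text
26.05 [ 0.47433346 -0.2555112   0.22010008] [-0.28134142  0.3550083   0.31378635] 0.06984489301212354
[318.7645769  177.47678026] [318.50833612 188.12206469]
```

View pics/w15.png

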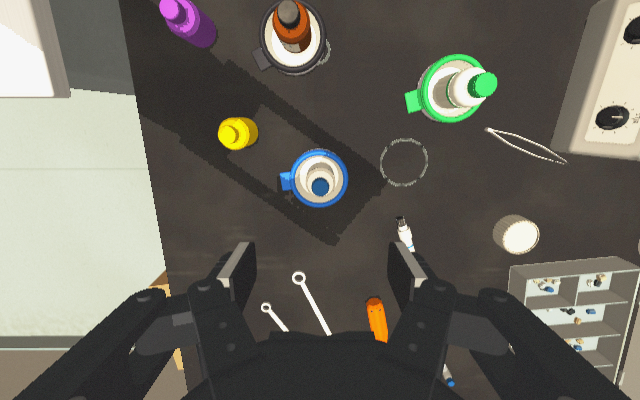

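View pics/s15.png

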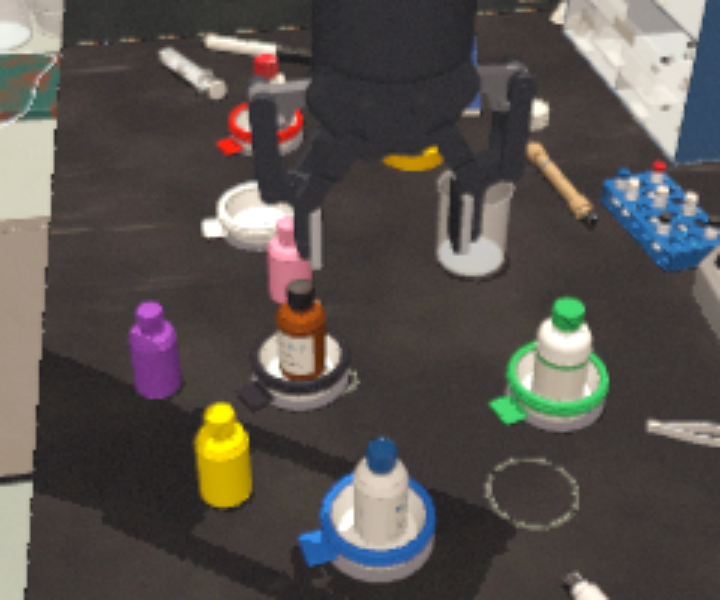

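View pics/t15.png

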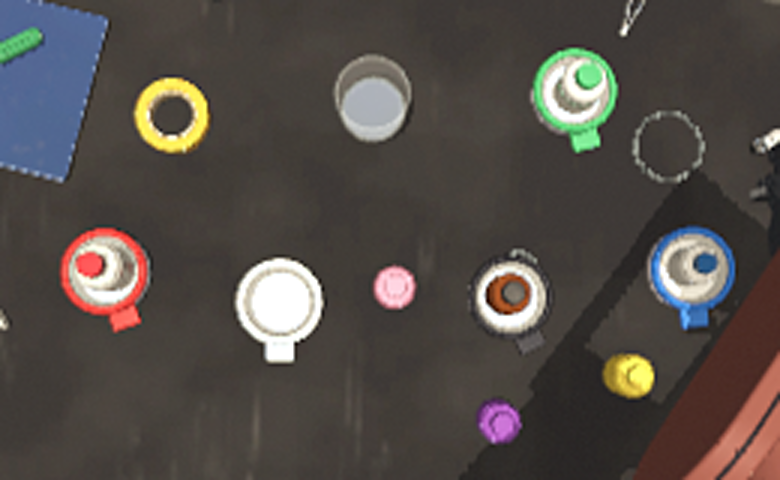

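```bash
python3 - <<'E'
from h import *
T=lambda x,y:(180+(x+.5)/3-.5,120+(y+.5)/3-.5)
ct=cam('top')
R=dict(red=(.4587,.2447),black=(.4431,-.1001),green=(.6228,-.1528),blue=(.472,-.2551))
for k,p,z in [('red',(89,264),.092),('green',(588,75),.088),('black',(515,292),.085),('blue',(706,263),.080)]:
    print(k,(1000*(atz('top',*T(*p),z,ct)[:2]-R[k])).round(1))
from bench import job
print(job.close_job())
E
```

```text
red [ 1.7 -2. ]
green [ 0.2 -0.7]
black [2.5 3.1]
blue [0.6 2.3]
the job is handed in; nothing more can be done
None
```

The job is handed in: each of the four bottles now stands in the cup of its cap's colour, and the plain cup is empty again. It took about 26 s on the robot's clock, against the 115 s limit.

- **Moves:** I parked the blue bottle in the plain cup. Then I moved black to the black cup, red to the red cup, green to the green cup, and last blue to the blue cup.
- **Position:** Measured in the top picture, each cap is within about 4 mm of its cup's axis. Black is the furthest off, about 2.5 mm in x and 3 mm in y. That includes some camera error, and the limit is 10 mm.
- **Other checks:** In the last pictures all four bottles are upright in their cups. The beaker and the pink, purple and yellow look-alikes are where they started. The open gripper is 0.22 m above the bench, clear of everything.
- **Disagreement:** The wrist and top cameras differed by 2–4 mm on where the cups were. I used values in between. While gripping, the arm was pushed 2–3 mm off its target (about 6–7 N at the wrist), and this went away when it lifted. Neither had any visible effect on the result.

I judged height and tilt only by eye from the pictures, and the job hand-in reports no verdict.

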